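# Charge a grinding jar and hold its lid ready above it

## Task

Tip all six ceramic grinding cylinders from the steel scoop into the steel grinding jar, then stand the empty scoop back on the worktop and let go of it. Then pick up the jar's lid by its grip bar, carry it over the row of three reagent bottles between it and the jar without disturbing them, and stop with it hovering about a centimetre above the jar's rim: level, centred, its two ears over the jar's two lugs, never touching the jar. Finish while still holding the lid there, so that the charge can be checked before the jar is closed.

Things in the scene. Friction and masses are not known exactly. Their poses are not given: they have to be found in the camera images.
- jar: Steel grinding jar on a dark foot, fixed to the worktop: 84 mm outside diameter, 72 mm bore, rim 64 mm above the worktop, inner floor 12 mm above it. Origin: centre of the underside. Two square lugs stand out at the rim along its own +x and -x, to 56 mm from the axis; a half turn gives the same jar. To its left (+y) stands a solid black instrument case, 170 mm high, taller at the back.
- jar_rim (a point): Centre of the jar's mouth, level with the rim; axes as the jar's, z up.
- lid: The jar's lid, loose on the worktop: flat aluminium disc 84 mm across, 10 mm thick, 180 g, with two ears along its own +x and -x, to 56 mm from the axis (18 mm wide), and on two posts a black grip bar along its x: 64 mm long, 14 mm wide, from 36 to 56 mm above the underside. A half turn gives the same lid. Origin: centre of the flat underside, z up.
- lid_grip (a point): Middle of the lid's grip bar, 46 mm above the lid's underside; axes as the lid's.
- scoop: Polished, slippery steel dosing scoop, 120 g. Tray 60 mm long, 44 mm wide, walls 26 mm high; origin: centre of its underside. The open nose points along its own +x: there the 3 mm floor rises at 18 degrees to the lip at x = 52 mm, so it empties when tipped 50 to 60 degrees nose-down. Grip bar along x behind it: 14 mm wide in y, x -99 to -30 mm, z 20 to 40 mm, on a foot at its end.
- scoop_grip (a point): Point to grip on the scoop's bar: x = -66 mm, z = 30 mm in the scoop's frame; axes as the scoop's.
- scoop_lip (a point): Middle of the pouring lip at the scoop's nose: x = 52 mm, z = 10 mm in the scoop's frame; axes as the scoop's.
- piece_1: White ceramic grinding cylinder, 13 mm diameter, 12 mm high, 12 g, one of six standing in the scoop's tray. Origin: centre of its underside.
- piece_2: White ceramic grinding cylinder, 13 mm diameter, 12 mm high, 12 g, one of six standing in the scoop's tray. Origin: centre of its underside.
- piece_3: White ceramic grinding cylinder, 13 mm diameter, 12 mm high, 12 g, one of six standing in the scoop's tray. Origin: centre of its underside.
- piece_4: White ceramic grinding cylinder, 13 mm diameter, 12 mm high, 12 g, one of six standing in the scoop's tray. Origin: centre of its underside.
- piece_5: White ceramic grinding cylinder, 13 mm diameter, 12 mm high, 12 g, one of six standing in the scoop's tray. Origin: centre of its underside.
- piece_6: White ceramic grinding cylinder, 13 mm diameter, 12 mm high, 12 g, one of six standing in the scoop's tray. Origin: centre of its underside.
- reagent_1: Small white reagent bottle with a blue cap, 32 mm wide, 68 mm high, loose, one of the row between the lid and the jar (order varies; three like them beyond the sample cup, far right, are not meant). Origin: centre of the underside.
- reagent_2: Small white reagent bottle with a red cap, 33 mm wide, 70 mm high, loose, in the same row. Origin: centre of the underside.
- reagent_3: Small white reagent bottle with a green pointed cap, 34 mm wide, 82 mm high, loose, in the same row. Origin: centre of the underside.
Things that resemble listed ones, but are neither listed nor needed, are in the scene too. Leave any purple look-alike of the reagent_2 alone.

How it is judged:
By the outcome, as a careful person would: the job done as asked, in the order asked, and still so for the second after the job is handed in, while the arm keeps its last pose, push and grip.
It also fails if it takes over 67 s, if anything falls off the work surface, if the arm or the gripper's body presses on something with over 40 N, if the wrist force passes 120 N, or if a joint passes its speed limit or range.

## Robot

A 6-joint arm with a two-finger parallel gripper is mounted at the origin on a cart in front of the work surface, level with it; the furniture and walls round the work are solid. World frame = base frame: x ahead of the robot, y to its left, z up, the work surface at z = 0. Lengths are in mm, angles in rad, forces in N, time in s.
With the tool pointing down it reaches from about 400 to 925 mm from the base axis. Payload 12.5 kg.
Tool frame: the origin (TCP) lies where the fingers leave the gripper's body, on its centre line; the fingertips stand 78 mm ahead of it and the grasp point (between the pads) lies 59 mm ahead of it (env.tip_extent is the distance from the TCP to the fingertips, in mm); z points along the fingers, y is the direction in which the jaws open and shut (so a half turn about z gives the same grasp; the last joint's range is limited). The gripper opens to 95 mm and grips with 3 to 60 N. Pads are 20 mm wide; open, the fingers measure 119 mm over their backs; the gripper's body (75 mm by 180 mm) begins 59 mm behind the grasp point.
Start: joints at [1.126, 0.491, 1.559, -0, 1.092, -0.106], TCP at [207.703, 589.489, 292.261] pointing down, gripper open.
Joint ranges: [-3.1, 3.1], [-0.84, 2.19], [0.05, 2.79], [-1.13, 4.28], [0.06, 2.93], [-2.69, 2.69]. Speed limits (rad/s): [2.22, 2.22, 2.79, 3.14, 3.14, 3.14].

## Interface

Orientations are given as [roll, pitch, yaw] about the fixed x, y, z axes, in that order (R = Rz(yaw) Ry(pitch) Rx(roll)).
In Python, from cell import env gives the robot as it stands. The module is installed in compiled form; this text tells all that it offers.
- The arm moves only by the tool play_rows, never from a script. Its argument "targets" is a list of rows, each an object with "linear": the shift along the tool's x, y, z in mm, a list of three; "turn": the turn about the tool's z in rad. A call has 1 to 20 rows; each row is the pose to reach, as a shift and turn from the pose commanded when the call began, along the tool's axes at that moment; what a row does not reach only later rows make up. A row lasts 1/8 s, in which the tool goes at most 62.5 mm and 10.7 degrees, less where a joint would pass 70% of its speed; a pose out of reach is approached as far as the arm can. A call with a gripper value outside its range is refused whole. "hand" is the finger opening in mm, from 0 to 95.1, set as the call begins (left out, the last holds). The fingers move at their own pace and stop on an object; the grip force is fixed at half the most. Time passes only in rows, so rows that repeat a pose let the fingers close. It gives the time, the measured TCP pose, the force and the opening at its end, in the units of the state.
- env.state(): the state, without advancing time (a new reading comes with each control period).
- env.read_camera(name): name is "side" or "top"; returns (picture, depth): 384x512x3 uint8, red, green, blue; 384x512 float32, mm along the optical axis (not along the pixel's ray), 0 where there is no reading.
- env.camera_params(name): a dict with "fx", "fy", "cx", "cy" (pixels), "R" (3x3) and "t" (3): a world point X has camera coordinates R X + t. Camera axes: x right, y down, z forward; pixel columns grow to the right and rows downward; lengths in mm; the calibration is good to about 2 mm. A picture is of the moment at which its call begins. camera_params takes no time and is no camera call.
- env.job_done(): hands the job in, once; it reports no verdict.
The state is a dict: "t": time; "joints": joint angles; "qvel": joint speeds; "tau": joint torques, N m; "eef_pos": TCP position; "tcp_rot": TCP orientation; "ft_force": force on the tool from outside, world axes, zero at the start; "moment": the same for the moment, N m; "opening": opening from 0.0 (shut) to 1.0 (fully open).
Only numpy, scipy, OpenCV 4.12 (cv2) and the standard library are available. Lean on these libraries where they do the work, as an engineer would, in place of code of your own. Each camera call takes 0.05 s, during which the arm holds its last target.

## Working session

There is one attempt and no reset: what is moved stays moved. The work goes in short steps, Python scripts to look and compute and a tool call to move; the robot and the scene stay as the last step left them, time stands still between calls to the robot, and variables do not carry over. Pictures are saved under pics/ and viewed, and the job is handed in when it is done.

Besides the shell and the picture viewer there is one more tool, called by a JSON object that holds its "name" and its "arguments". play_rows: Moves the arm, as the interface text tells. Its arguments: {"type":"object","properties":{"targets":{"type":"array","items":{"type":"object","properties":{"linear":{"type":"array","items":{"type":"number"}},"turn":{"type":"number"}}}},"hand":{"type":"number"}},"required":["targets"]}

```bash
mkdir -p pics; cat > look.py <<'E'
import cv2,numpy as np
from cell import env
def look(n,tag):
    im,d=env.read_camera(n)
    cv2.imwrite(f'pics/{tag}.png',im[:,:,::-1]); np.save(f'pics/{tag}.npy',d)
    big=cv2.resize(im[:,:,::-1],(800,600),interpolation=cv2.INTER_CUBIC)
    cv2.imwrite(f'pics/{tag}_b.png',big)
    return im,d
def world(n,u,v,d):
    p=env.camera_params(n);R=np.array(p['R']);t=np.array(p['t'])
    X=np.array([(u-p['cx'])/p['fx']*d,(v-p['cy'])/p['fy']*d,d])
    return R.T@(X-t)
def onplane(n,u,v,z):
    p=env.camera_params(n);R=np.array(p['R']);t=np.array(p['t'])
    r=R.T@np.array([(u-p['cx'])/p['fx'],(v-p['cy'])/p['fy'],1]);c=-R.T@t
    return c+r*(z-c[2])/r[2]
E
python3 - <<'E'
from look import *
print(env.state())
for n in('side','top'):
    look(n,n+'0');p=env.camera_params(n);print(p, -np.array(p['R']).T@p['t'])
E
```

```text
{'t': 0.0, 'joints': array([ 1.12641208e+00,  4.91578342e-01,  1.55944555e+00, -2.55986922e-05,
        1.09167552e+00, -1.05596381e-01]), 'qvel': array([ 0.00085883, -0.00035407,  0.0003811 , -0.00023839,  0.0003121 ,
        0.00017476]), 'tau': array([-3.47251525e-04, -6.12629128e+01, -2.58192337e+01,  6.91622542e-02,
        4.82313358e-02, -9.54843654e-05]), 'eef_pos': array([207.63074169, 589.34431379, 291.65136851]), 'tcp_rot': array([-3.14048967e+00, -9.40754910e-05,  2.80281655e+00]), 'ft_force': array([-0.42185282, -0.28640422,  0.03017924]), 'moment': array([ 0.04779139, -0.05002284, -0.00872371]), 'opening': 0.9970996901428778}
{'fx': 500.00542377914957, 'fy': 500.00542377914957, 'cx': 256.00168188942473, 'cy': 184.94245963392814, 'R': array([[-0.83956788, -0.54320852, -0.00709102],
       [-0.39582011,  0.62060455, -0.67688731],
       [ 0.37209167, -0.56548608, -0.7360525 ]]), 't': array([295.25332566, 427.92388018, 594.60149514])} [196.01982221 231.05148167 729.40781027]
{'fx': 368.58327396562885, 'fy': 368.58327396562885, 'cx': 259.36368138398973, 'cy': 189.50100469719428, 'R': array([[-0.13623092, -0.99066724, -0.00442257],
       [-0.96894963,  0.13417161, -0.20768869],
       [ 0.20634376, -0.02400837, -0.97818498]]), 't': array([-185.58635628,  591.99947839,  805.22267505])} [ 382.18239785 -243.95176083  909.78755081]
```

View pics/side0_b.png

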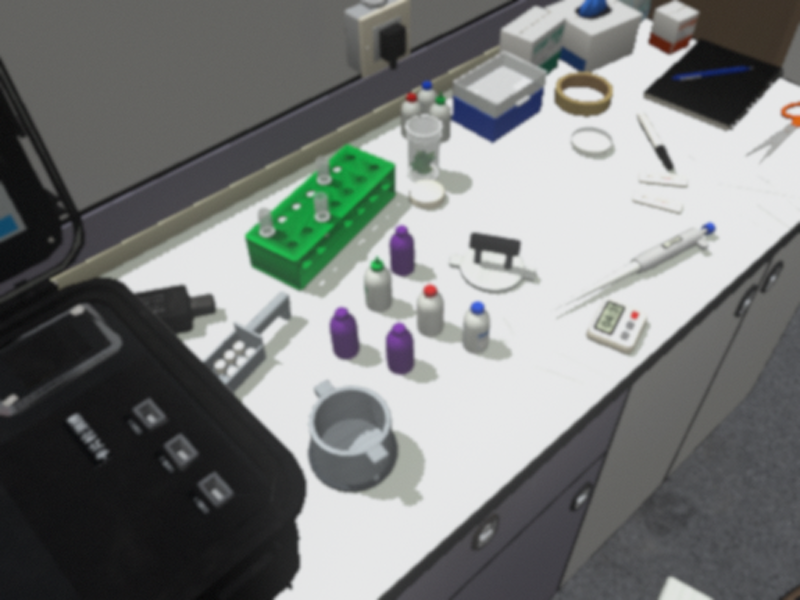

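View pics/top0_b.png

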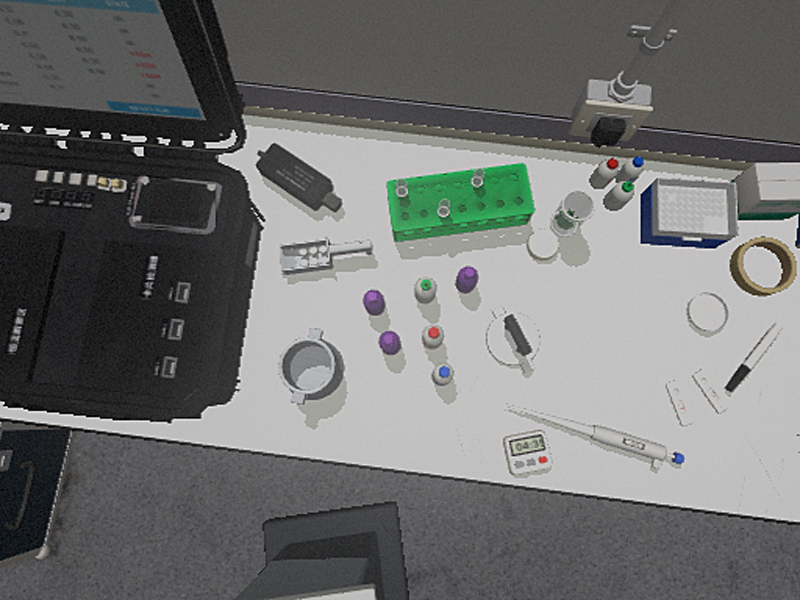

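Top view: the scoop tray is at (305,255) with its handle to (372,247), nose toward the case. The jar is at (311,367), with lugs at about (317,333) and (298,398). The lid is at (514,338), with its bar from (508,318) to (526,355). The real bottles are green (426,290), red (433,335) and blue (443,374). Next I'll measure these positions.

```bash
python3 - <<'E'
from look import *
im=cv2.imread('pics/top0.png')
def crop(im,x0,y0,w,h,s,name): cv2.imwrite(name,cv2.resize(im[y0:y0+h,x0:x0+w],None,fx=s,fy=s,interpolation=cv2.INTER_CUBIC))
crop(im,160,135,100,75,8,'pics/c1.png')   # scoop
crop(im,165,200,80,65,9,'pics/c2.png')   # jar
crop(im,300,180,60,70,8,'pics/c3.png')   # lid
E
```

```text
(no output)
```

View pics/c1.png

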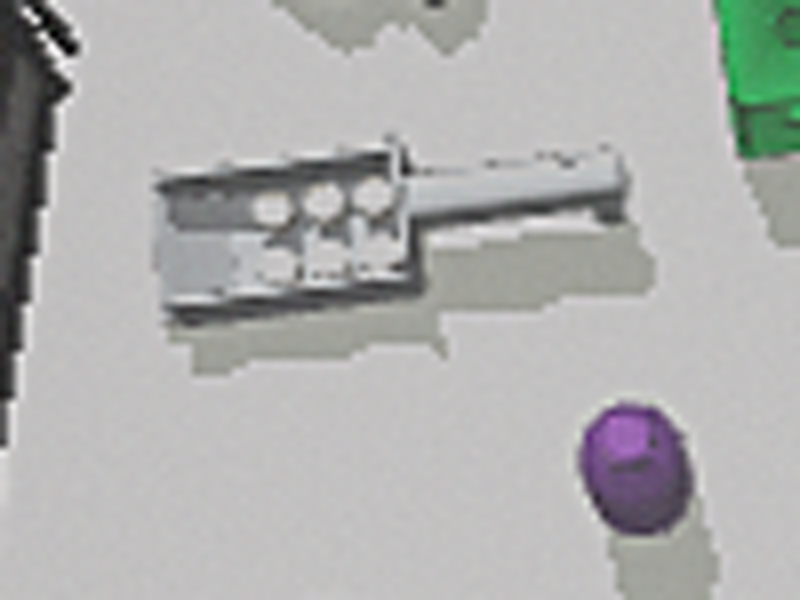

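View pics/c2.png

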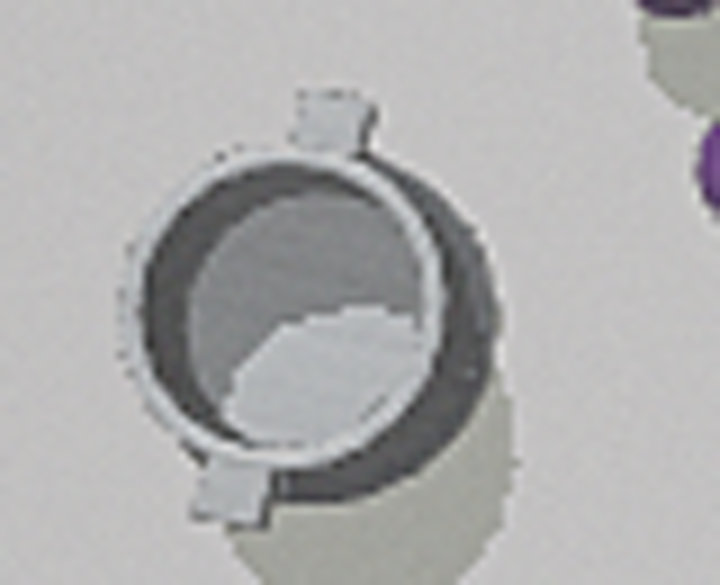

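View pics/c3.png

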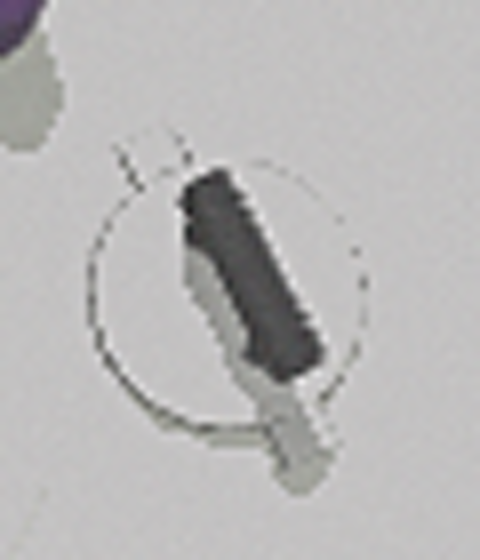

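```bash
python3 - <<'E'
from look import *
d=np.load('pics/top0.npy')
def P(c,s,o,z):
    u=(c[0]+.5)/s-.5+o[0]; v=(c[1]+.5)/s-.5+o[1]
    a=onplane('top',u,v,z); dd=d[int(round(v)),int(round(u))]
    return a, world('top',u,v,dd)
for n,c,s,o,z in [('barF',(410,194),8,(160,135),40),('barR',(617,170),8,(160,135),40),('bar mid',(510,182),8,(160,135),40),
 ('rimFL',(157,182),8,(160,135),26),('rimRL',(395,148),8,(160,135),26),('rimFR',(168,308),8,(160,135),26),('rimRR',(413,283),8,(160,135),26),
 ('jar',(287,308),9,(165,200),64),('lug1',(335,120),9,(165,200),64),('lug2',(233,492),9,(165,200),64),('floor',(320,300),9,(165,200),12),
 ('bar a',(205,181),8,(300,180),56),('bar b',(305,367),8,(300,180),56),('bar c',(255,274),8,(300,180),56),('disc',(228,297),8,(300,180),10),
 ]:
    a,b=P(c,s,o,z); print(n,a.round(1),b.round(1))
for n,u,v,z in [('green',426,287,82),('red',434,332,70),('blue',444,371,68),('pur1',373,300,70),('pur2',389,341,70),('pur3',467,278,70),('rackcorner',388,195,40),('rackc2',395,240,20),('case',258,230,170),('caseb',240,410,170),('adapter',300,180,20)]:
    u*=.64;v*=.64;print(n,onplane('top',u,v,z).round(1),world('top',u,v,d[int(v),int(u)]).round(1))
E
```

```text
barF [ 658.4 -157.6   40. ] [ 657.9 -157.8   41.4]
barR [ 657.3 -221.6   40. ] [ 656.9 -221.6   41.3]
bar mid [ 658.  -188.5   40. ] [ 657.3 -188.7   42.3]
rimFL [677.6 -78.3  26. ] [676.8 -78.8  28.5]
rimRL [ 678.4 -153.2   26. ] [ 672.9 -154.9   42.3]
rimFR [636.6 -78.   26. ] [636.6 -78.   26.1]
rimRR [ 634.2 -154.    26. ] [ 637.  -153.    16.2]
jar [ 477.7 -107.9   64. ] [484.  -98.9   7.9]
lug1 [ 524. -125.   64.] [ 523.5 -125.5   67.1]
lug2 [433.6 -89.8  64. ] [433.7 -89.6  62.9]
floor [ 484.5 -108.6   12. ] [ 484.9 -108.1    8.9]
bar a [ 510.9 -413.9   56. ] [ 510.5 -413.3   58.9]
bar b [ 453.  -433.1   56. ] [ 453.1 -433.5   54.5]
bar c [ 481.8 -423.6   56. ] [ 481.6 -423.3   57.6]
disc [ 481.3 -423.8   10. ] [ 480.8 -423.    14.1]
green [ 566.2 -296.4   82. ] [ 568.9 -297.2   69.7]
red [ 500.  -299.1   70. ] [ 499.8 -299.    72.1]
blue [ 441.8 -305.2   68. ] [ 441.7 -305.2   68.5]
pur1 [ 560.  -216.2   70. ] [ 560.3 -216.1   68.9]
pur2 [ 495.9 -231.8   70. ] [ 495.5 -231.8   73.1]
pur3 [ 574.1 -360.1   70. ] [ 575.5 -360.9   63.7]
rackcorner [ 733.7 -260.5   40. ] [ 727.7 -260.2   54.8]
rackc2 [ 663.8 -262.    20. ] [ 667.9 -262.3    6.8]
case [655.7 -77.9 170. ] [705.7 -47.6  34.6]
caseb [421.3 -35.5 170. ] [ 4.303e+02  1.240e+01 -3.000e-01]
adapter [ 787.9 -120.3   20. ] [ 780.9 -122.4   35.3]
```

```bash
cat > plan.py <<'E'
import numpy as np,sys
def rel(cur,tgt):
    # cur,tgt: x,y,z(TCP),yaw  -> shift in tool axes, turn
    c,s=np.cos(cur[3]),np.sin(cur[3])
    d=np.array(tgt[:3])-np.array(cur[:3])
    l=np.array([d[0]*c+d[1]*s, d[0]*s-d[1]*c, -d[2]])
    t=-((tgt[3]-cur[3]+np.pi)%(2*np.pi)-np.pi)
    return l.round(2),round(t,4)
E
python3 - <<'E'
from look import *
from plan import rel
for n in('top','side'):
    d=np.load(f'pics/{n}0.npy');p=env.camera_params(n);R=np.array(p['R']);t=np.array(p['t'])
    v,u=np.mgrid[:384,:512]
    X=np.stack([(u-p['cx'])/p['fx']*d,(v-p['cy'])/p['fy']*d,d],-1)
    W=(X-t)@R; W[d==0]=np.nan
    np.save(f'pics/{n}W.npy',W)
    x,y,z=W[...,0],W[...,1],W[...,2]
    for x0 in range(380,900,40):
        m=(x>x0)&(x<x0+40)&(z>60)&(y>-75)
        if m.any(): print(n,x0,m.sum(),'miny',np.nanpercentile(y[m],1).round(),'zmax',np.nanmax(z[m]).round(), 'z at edge',np.nanmedian(z[m&(y<np.nanpercentile(y[m],1)+25)]).round())
print(rel((207.703,589.489,292.261,2.8028),(658,-191,200,np.radians(89.3))))
E
```

```text
top 420 1491 miny 0.0 zmax 168.0 z at edge 161.0
top 460 2967 miny -69.0 zmax 168.0 z at edge 64.0
top 500 2925 miny -18.0 zmax 170.0 z at edge 159.0
top 540 2919 miny -27.0 zmax 171.0 z at edge 159.0
top 580 2915 miny -37.0 zmax 171.0 z at edge 159.0
top 620 2900 miny -47.0 zmax 171.0 z at edge 157.0
top 660 2974 miny -57.0 zmax 170.0 z at edge 158.0
top 700 2770 miny -64.0 zmax 169.0 z at edge 159.0
top 740 2746 miny -71.0 zmax 233.0 z at edge 187.0
top 780 4893 miny -72.0 zmax 364.0 z at edge 290.0
top 820 7805 miny -72.0 zmax 397.0 z at edge 374.0
top 860 1643 miny 58.0 zmax 380.0 z at edge 371.0
side 420 3761 miny 0.0 zmax 167.0 z at edge 163.0
side 460 4059 miny -68.0 zmax 167.0 z at edge 64.0
side 500 4598 miny -16.0 zmax 167.0 z at edge 161.0
side 540 5145 miny -24.0 zmax 167.0 z at edge 161.0
side 580 4392 miny -34.0 zmax 166.0 z at edge 161.0
side 620 3483 miny -44.0 zmax 166.0 z at edge 161.0
side 660 3010 miny -53.0 zmax 167.0 z at edge 161.0
side 700 2184 miny -61.0 zmax 166.0 z at edge 161.0
side 740 1861 miny -74.0 zmax 235.0 z at edge 194.0
side 780 3143 miny -74.0 zmax 334.0 z at edge 266.0
(array([-684.1 , -586.47,   92.26]), np.float64(1.2442))
```

{"name": "play_rows", "arguments": {"targets": [{"linear": [-50,-43,0],"turn": 0.1},{"linear": [-100,-86,0],"turn": 0.2},{"linear": [-150,-129,0],"turn": 0.3},{"linear": [-200,-172,0],"turn": 0.4},{"linear": [-250,-215,0],"turn": 0.5},{"linear": [-300,-258,0],"turn": 0.6},{"linear": [-350,-301,0],"turn": 0.7},{"linear": [-400,-344,0],"turn": 0.8},{"linear": [-450,-387,0],"turn": 0.9},{"linear": [-500,-430,0],"turn": 1.0},{"linear": [-550,-473,0],"turn": 1.1},{"linear": [-600,-516,0],"turn": 1.2},{"linear": [-650,-558,0],"turn": 1.244},{"linear": [-684.1,-586.5,0],"turn": 1.244},{"linear": [-684.1,-586.5,60],"turn": 1.244},{"linear": [-684.1,-586.5,100],"turn": 1.244},{"linear": [-684.1,-586.5,100],"turn": 1.244},{"linear": [-684.1,-586.5,100],"turn": 1.244}], "hand": 60}}

```text
t: 2.35
eef_pos: [658.5, -190.9, 193.9]
tcp_rot: [3.14, 0.001, 1.559]
ft_force: [0.3, 0.4, 0.5]
opening: 0.631
```

```bash
python3 - <<'E'
from look import *
look('side','side1'); im,_=look('top','top1')
s=env.state();print(s['eef_pos'],s['tcp_rot'],s['t'])
s2=cv2.imread('pics/side1.png')
cv2.imwrite('pics/s1c.png',cv2.resize(s2[120:320,60:260],None,fx=3.5,fy=3,interpolation=cv2.INTER_CUBIC)[:600])
E
```

```text
[ 658.64604999 -190.84353572  194.66473173] [3.13837596e+00 1.10055286e-03 1.55933718e+00] 2.45
```

View pics/s1c.png

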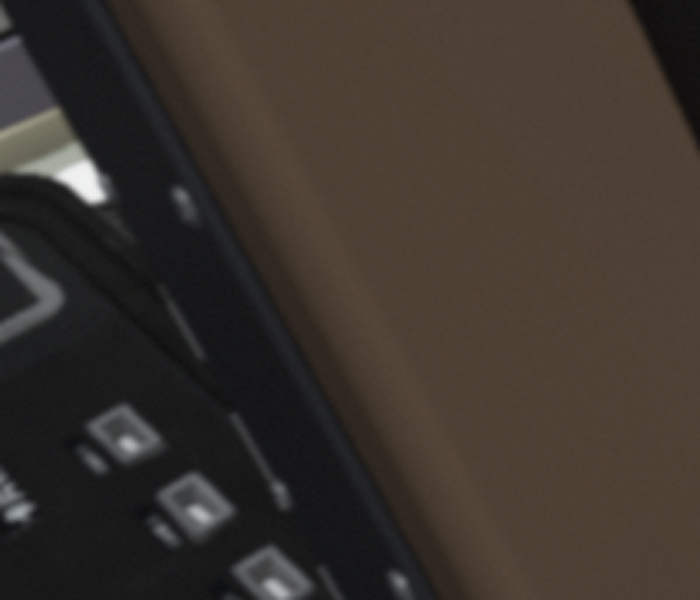

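View pics/top1_b.png

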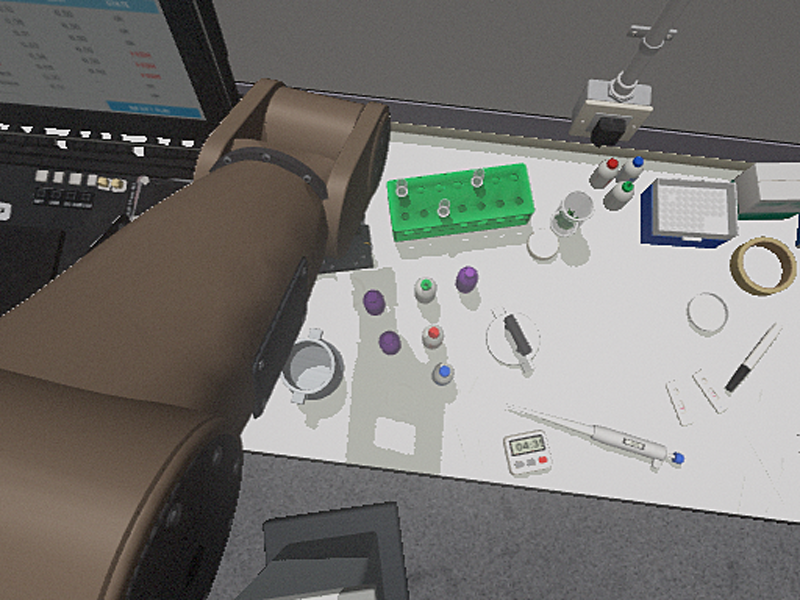

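{"name": "play_rows", "arguments": {"targets": [{"linear": [0,0,30]},{"linear": [0,-0.5,60]},{"linear": [0,-0.5,85]},{"linear": [0,-0.5,100]},{"linear": [0,-0.5,105]},{"linear": [0,-0.5,105]},{"linear": [0,-0.5,105]}]}}

```text
validation failed for argument at $.ta...
```

{"name": "play_rows", "arguments": {"targets": [{"linear": [0,0,0]},{"linear": [0,0,0]},{"linear": [0,0,0]},{"linear": [0,0,0]},{"linear": [0,0,0]},{"linear": [0,0,0]}], "hand": 0}}

```text
validation failed for argument at $.ta...
```

{"name": "play_rows", "arguments": {"targets": [{"linear": [0,0,30],"turn": 0},{"linear": [0,-0.5,60],"turn": 0},{"linear": [0,-0.5,85],"turn": 0},{"linear": [0,-0.5,100],"turn": 0},{"linear": [0,-0.5,105],"turn": 0},{"linear": [0,-0.5,105],"turn": 0},{"linear": [0,-0.5,105],"turn": 0}]}}

```text
t: 3.32
eef_pos: [657.9, -191.1, 88.2]
tcp_rot: [3.14, 0.0, 1.559]
ft_force: [0.4, 0.2, -0.9]
opening: 0.629
```

{"name": "play_rows", "arguments": {"targets": [{"linear": [0,0,0],"turn": 0},{"linear": [0,0,0],"turn": 0},{"linear": [0,0,0],"turn": 0},{"linear": [0,0,0],"turn": 0},{"linear": [0,0,0],"turn": 0},{"linear": [0,0,0],"turn": 0}], "hand": 0}}

```text
t: 4.08
eef_pos: [657.5, -191.0, 87.2]
tcp_rot: [-3.142, -0.0, 1.559]
ft_force: [0.6, -0.5, -1.9]
opening: 0.149
```

{"name": "play_rows", "arguments": {"targets": [{"linear": [0,0,-5],"turn": 0},{"linear": [0,0,-10],"turn": 0},{"linear": [0,0,-16],"turn": 0},{"linear": [0,0,-22],"turn": 0},{"linear": [0,0,-22],"turn": 0},{"linear": [0,0,-22],"turn": 0}]}}

```text
t: 4.82
eef_pos: [657.4, -191.0, 109.1]
tcp_rot: [-3.141, -0.0, 1.559]
ft_force: [-0.0, 0.2, -2.3]
opening: 0.145
```

```bash
python3 - <<'E'
from look import *
s=env.state()
for k in('t','eef_pos','tcp_rot','ft_force','moment','opening'):print(k,s[k])
im,_=look('top','top2');look('side','side2')
E
```

```text
t 4.825
eef_pos [ 657.41518594 -190.98036973  109.14294308]
tcp_rot [-3.14147310e+00 -1.43632827e-04  1.55879775e+00]
ft_force [-0.02658439  0.21161519 -2.29422723]
moment [-0.21642698  0.0598622   0.01620947]
opening 0.14500143975905289
```

View pics/top2_b.png

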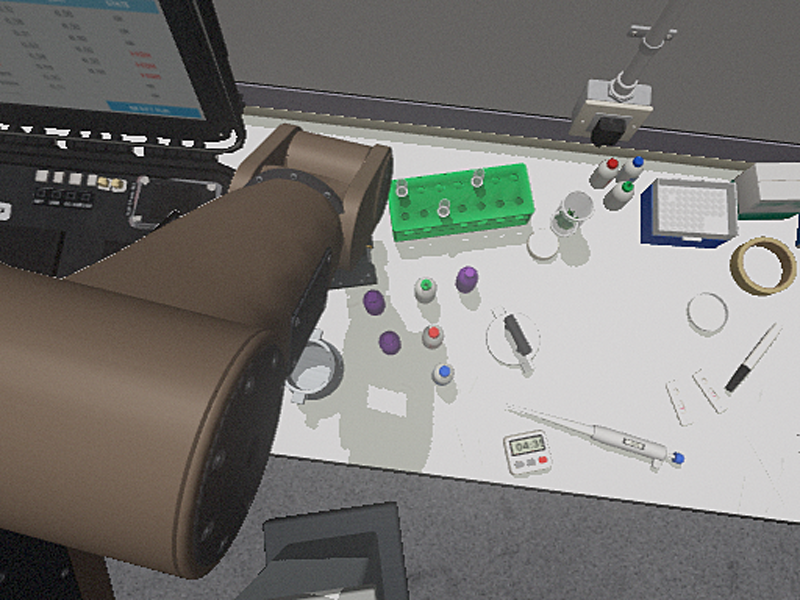

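{"name": "play_rows", "arguments": {"targets": [{"linear": [0,0,-8],"turn": 0},{"linear": [0,0,-22],"turn": 0},{"linear": [0,0,-40],"turn": 0},{"linear": [0,0,-58],"turn": 0},{"linear": [0,-4,-72],"turn": 0},{"linear": [0,-14,-80],"turn": 0.01},{"linear": [2,-29,-81],"turn": 0.03},{"linear": [5,-47,-81],"turn": 0.05},{"linear": [9,-66,-81],"turn": 0.08},{"linear": [14,-86,-81],"turn": 0.1},{"linear": [19,-106,-81],"turn": 0.12},{"linear": [24,-126,-81],"turn": 0.15},{"linear": [29,-145,-81],"turn": 0.17},{"linear": [33,-162,-81],"turn": 0.19},{"linear": [37,-176,-81],"turn": 0.206},{"linear": [39,-185,-81],"turn": 0.206},{"linear": [39,-189,-81],"turn": 0.206},{"linear": [39,-189,-81],"turn": 0.206},{"linear": [39,-189,-81],"turn": 0.206}]}}

```text
t: 7.3
eef_pos: [469.3, -149.9, 190.2]
tcp_rot: [3.141, -0.0, 1.353]
ft_force: [0.1, -0.7, -2.0]
opening: 0.147
```

```bash
python3 - <<'E'
from look import *
s=env.state()
for k in('t','eef_pos','tcp_rot','ft_force','moment','opening'):print(k,s[k])
im,_=look('top','top3');look('side','side3')
E
```

```text
t 7.3
eef_pos [ 469.31551166 -149.90829489  190.17225262]
tcp_rot [ 3.14131833e+00 -1.67434500e-05  1.35281846e+00]
ft_force [ 0.1257633  -0.70297201 -1.99114893]
moment [-0.16099713  0.07778781 -0.05467983]
opening 0.1473107001207563
```

View pics/top3_b.png

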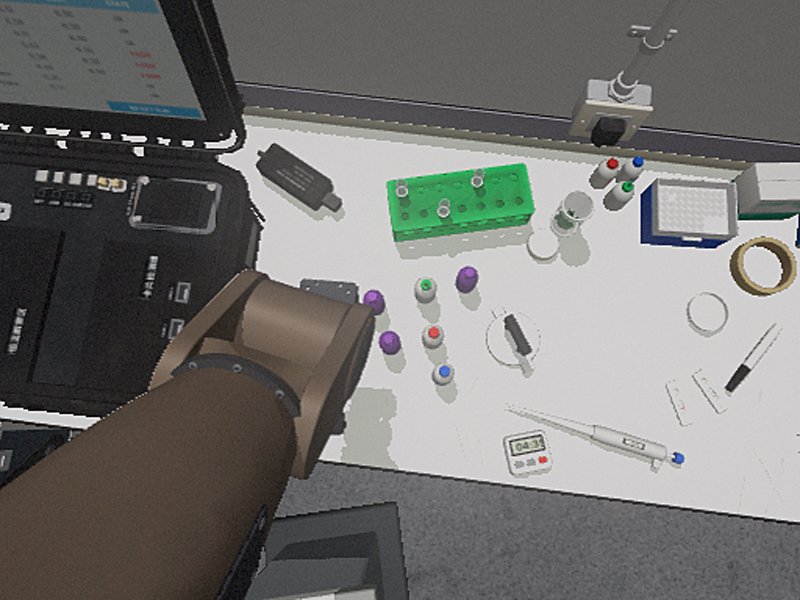

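View pics/side3_b.png

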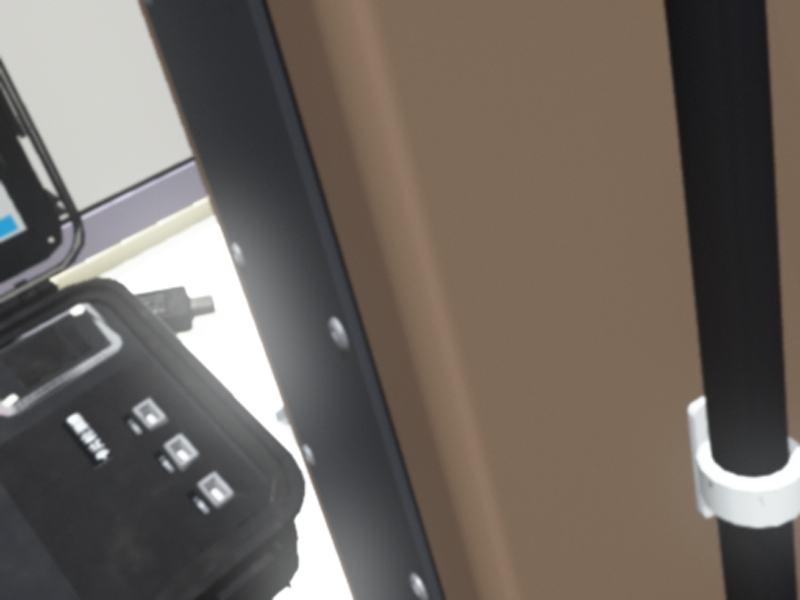

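{"name": "play_rows", "arguments": {"targets": [{"linear": [4,0,0],"turn": 0},{"linear": [8,0,0],"turn": 0},{"linear": [12,0,0],"turn": 0},{"linear": [15,0,0],"turn": 0},{"linear": [15,0,0],"turn": 0}]}}

```text
t: 8.02
eef_pos: [472.3, -134.9, 190.2]
tcp_rot: [3.141, -0.0, 1.353]
ft_force: [0.7, -0.1, -2.2]
opening: 0.147
```

{"name": "play_rows", "arguments": {"targets": [{"linear": [3,0,0],"turn": 0},{"linear": [6,0,0],"turn": 0},{"linear": [6,0,0],"turn": 0}]}}

```text
t: 8.4
eef_pos: [473.5, -129.1, 190.2]
tcp_rot: [-3.142, -0.0, 1.353]
ft_force: [0.6, -0.2, -1.0]
opening: 0.143
```

{"name": "play_rows", "arguments": {"targets": [{"linear": [3,0,0],"turn": 0},{"linear": [5,0,0],"turn": 0},{"linear": [5,0,0],"turn": 0}]}}

```text
t: 8.78
eef_pos: [474.6, -124.2, 190.2]
tcp_rot: [-3.142, -0.0, 1.353]
ft_force: [0.4, 0.3, -1.8]
opening: 0.144
```

{"name": "play_rows", "arguments": {"targets": [{"linear": [3,0,0],"turn": 0},{"linear": [5,0,0],"turn": 0},{"linear": [5,0,0],"turn": 0}]}}

```text
t: 9.15
eef_pos: [475.5, -121.8, 190.7]
tcp_rot: [3.141, 0.004, 1.354]
ft_force: [-9.2, -25.6, 2.7]
opening: 0.145
```

{"name": "play_rows", "arguments": {"targets": [{"linear": [-0.5,0,-3],"turn": 0},{"linear": [0,0,-7],"turn": 0},{"linear": [1,0,-11],"turn": 0},{"linear": [1.5,0,-11],"turn": 0}]}}

```text
t: 9.65
eef_pos: [475.9, -118.7, 201.4]
tcp_rot: [3.141, 0.001, 1.353]
ft_force: [-2.4, -10.3, -1.5]
opening: 0.146
```

```bash
cat > st.py <<'E'
from look import *
s=env.state()
for k in('t','eef_pos','tcp_rot','ft_force','moment','opening'):print(k,np.round(s[k],3))
E
python3 st.py
```

```text
t 9.65
eef_pos [ 475.905 -118.75   201.419]
tcp_rot [3.141e+00 1.000e-03 1.353e+00]
ft_force [ -2.421 -10.296  -1.503]
moment [-2.097  0.793 -0.039]
opening 0.146
```

{"name": "play_rows", "arguments": {"targets": [{"linear": [1.5,0,-4],"turn": 0},{"linear": [3.5,0,-8],"turn": 0},{"linear": [5,0,-12],"turn": 0},{"linear": [6,0,-15],"turn": 0},{"linear": [6,0,-15],"turn": 0}]}}

```text
t: 10.28
eef_pos: [477.2, -112.7, 216.4]
tcp_rot: [3.141, 0.001, 1.353]
ft_force: [-2.7, -5.7, -0.9]
opening: 0.147
```

```bash
python3 st.py; python3 -c "
from look import *
look('top','top4')"
```

```text
t 10.275
eef_pos [ 477.225 -112.695  216.401]
tcp_rot [3.141e+00 1.000e-03 1.353e+00]
ft_force [-2.676 -5.721 -0.939]
moment [-1.351  0.491 -0.023]
opening 0.147
```

View pics/top4_b.png

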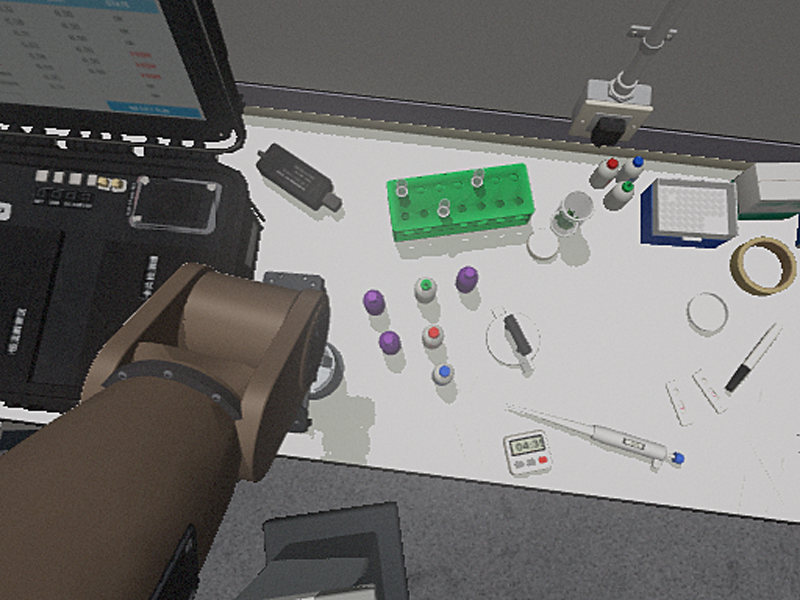

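```bash
python3 - <<'E'
import cv2,numpy as np
from look import *
im=cv2.imread('pics/top4.png')
cv2.imwrite('pics/c4.png',cv2.resize(im[205:275,190:240],None,fx=8,fy=8,interpolation=cv2.INTER_CUBIC))
d=np.load('pics/top4.npy')
for v in range(224,256,3): print(v,[ '%d,%d,%d'%tuple(world('top',u,v,d[v,u])) for u in range(203,222,3)])
E
```

```text
224 ['449,-175,419', '451,-175,395', '496,-138,62', '495,-145,58', '501,-146,5', '501,-153,2', '500,-160,0']
227 ['446,-173,412', '448,-174,390', '495,-131,11', '488,-145,65', '494,-145,8', '494,-152,1', '493,-159,1']
230 ['442,-172,407', '470,-145,173', '470,-149,163', '472,-153,141', '483,-148,41', '485,-152,9', '486,-158,-1']
233 ['439,-171,401', '464,-144,173', '464,-148,161', '466,-152,139', '475,-148,49', '479,-150,5', '478,-157,0']
236 ['436,-169,391', '475,-121,10', '474,-128,4', '467,-142,65', '468,-147,44', '471,-150,7', '471,-156,0']
239 ['469,-113,6', '468,-120,8', '467,-127,4', '460,-142,65', '462,-145,37', '464,-149,8', '463,-156,0']
242 ['462,-112,8', '460,-119,8', '455,-134,63', '454,-140,61', '457,-142,16', '457,-148,5', '456,-155,0']
245 ['454,-111,8', '453,-119,8', '448,-133,63', '449,-136,35', '451,-140,5', '450,-147,1', '449,-154,2']
248 ['443,-119,66', '442,-126,65', '443,-129,37', '444,-132,8', '444,-139,1', '443,-146,-1', '442,-153,0']
251 ['437,-116,49', '438,-119,19', '438,-124,8', '437,-131,6', '436,-138,3', '436,-145,0', '435,-152,-2']
254 ['433,-109,6', '432,-116,5', '431,-123,2', '430,-130,0', '429,-137,1', '428,-144,-1', '427,-151,0']
```

View pics/c4.png

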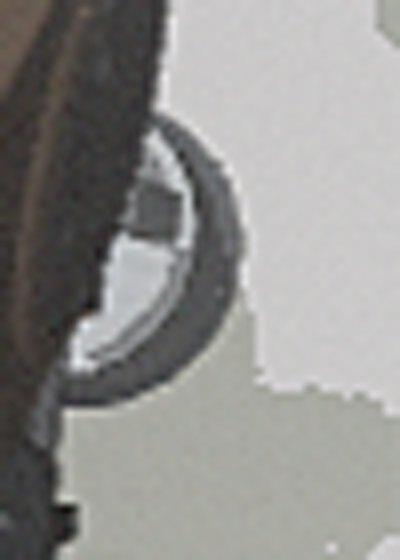

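{"name": "play_rows", "arguments": {"targets": [{"linear": [2.5,0,-4],"turn": 0},{"linear": [5,0,-8],"turn": 0},{"linear": [6.5,0,-11],"turn": 0},{"linear": [6.5,0,-11],"turn": 0}]}}

```text
t: 10.82
eef_pos: [478.6, -106.4, 227.4]
tcp_rot: [3.141, 0.001, 1.353]
ft_force: [-2.5, -7.0, -1.4]
opening: 0.142
```

```bash
cat > t.py <<'E'
import sys
from look import *
tag=sys.argv[1]
s=env.state()
for k in('t','eef_pos','ft_force'):print(k,np.round(s[k],2))
im,d=look('top',tag)
g=s['eef_pos']-[0,0,59]
h=np.array([.216,.976]);l=np.array([.976,-.216])
out=[]
for v in range(210,256):
  for u in range(180,232):
    w=world('top',u,v,d[v,u]); r=w[:2]-g[:2]; a=r@h;b=r@l;
    if abs(b)<10 and -60<a<-15 and -30<w[2]-g[2]<50: out.append((a,b,w[2]-g[2]))
for o in out[::max(1,len(out)//25)]:print(np.round(o,1))
cv2.imwrite(f'pics/{tag}_c.png',cv2.resize(im[200:280,180:260,::-1],None,fx=6,fy=6,interpolation=cv2.INTER_CUBIC))
E
python3 t.py top5
```

```text
t 10.82
eef_pos [ 478.63 -106.39  227.45]
ft_force [-2.5  -6.97 -1.4 ]
[-31.7   5.7  21.8]
[-36.6   6.8  15.7]
[-35.6   4.2  20.5]
[-39.6   5.8   8.8]
[-32.5   1.6  23.6]
[-36.6   3.   13.4]
[-40.4   4.8  -0.4]
[-44.8   6.3 -11.5]
[-34.5  -0.1  22.6]
[-38.8   1.2  13.4]
[-41.9   3.4  -5.5]
[-30.7  -2.2  21.8]
[-36.3  -1.6  20.4]
[-40.3  -0.1   8.7]
[-43.6   1.9  -8.8]
[-32.8  -4.   21.6]
[-37.7  -3.1  16.1]
[-41.   -1.2  -0.6]
[-45.4   0.3 -11.7]
[-34.7  -5.7  20.2]
[-39.4  -4.6  12.7]
[-42.8  -2.8  -3.5]
[-32.7  -6.5   6.6]
[-38.3  -5.9   4.2]
[-42.7  -4.6  -6.1]
[-37.6  -6.2 -14.4]
[-44.   -5.9 -12.1]
```

{"name": "play_rows", "arguments": {"targets": [{"linear": [1.5,0,-2.5],"turn": 0},{"linear": [3,0,-5],"turn": 0},{"linear": [4.5,0,-7.5],"turn": 0},{"linear": [4.5,0,-7.5],"turn": 0}]}}

```text
t: 11.38
eef_pos: [479.6, -101.8, 234.8]
tcp_rot: [3.141, 0.001, 1.353]
ft_force: [-1.0, -5.0, -0.8]
opening: 0.145
```

{"name": "play_rows", "arguments": {"targets": [{"linear": [-2,0,0],"turn": 0},{"linear": [-8,0,0],"turn": 0},{"linear": [-17,0,0],"turn": 0},{"linear": [-28,0,0],"turn": 0},{"linear": [-39,0,0],"turn": 0},{"linear": [-50,0,0],"turn": 0},{"linear": [-61,0,0],"turn": 0},{"linear": [-70,0,0],"turn": 0},{"linear": [-76,0,0],"turn": 0},{"linear": [-80,0,0],"turn": 0},{"linear": [-80,0,0],"turn": 0},{"linear": [-80,0,0],"turn": 0}]}}

```text
t: 12.88
eef_pos: [462.4, -179.4, 234.7]
tcp_rot: [-3.142, -0.0, 1.353]
ft_force: [-0.7, -0.6, -2.3]
opening: 0.149
```

```bash
python3 t.py top6; python3 -c "
from look import *
look('side','side6')"
```

```text
t 12.88
eef_pos [ 462.39 -179.36  234.69]
ft_force [-0.71 -0.57 -2.31]
```

View pics/top6_b.png

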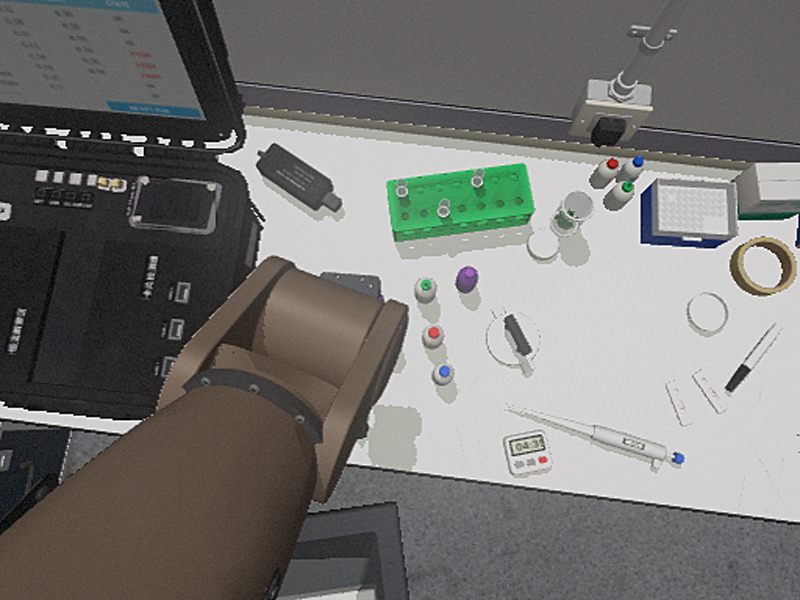

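View pics/side6_b.png

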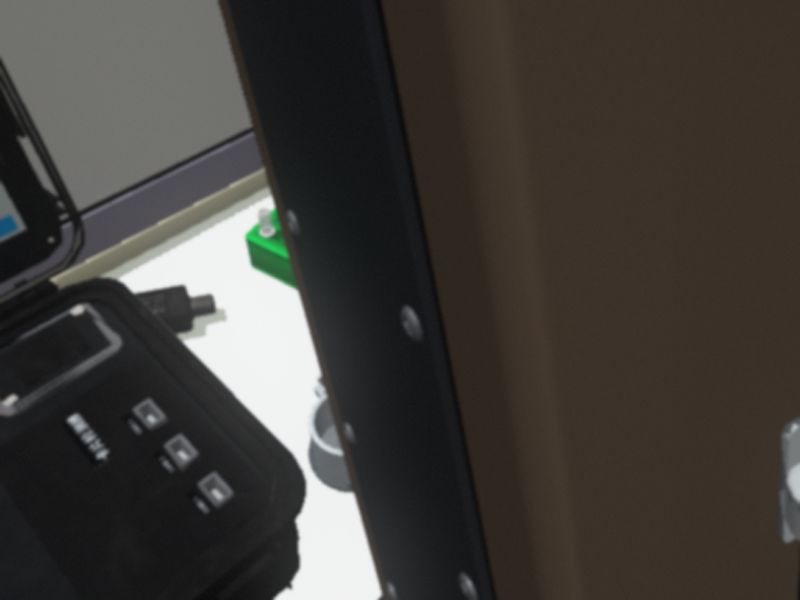

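{"name": "play_rows", "arguments": {"targets": [{"linear": [-1,0,8],"turn": 0},{"linear": [-2,0,18],"turn": 0},{"linear": [-2,0,28],"turn": 0},{"linear": [-2,0,38],"turn": 0},{"linear": [-2,0,46],"turn": 0},{"linear": [-2,0,51],"turn": 0},{"linear": [-2,0,54],"turn": 0},{"linear": [-2,0,54],"turn": 0}]}}

```text
t: 13.98
eef_pos: [462.0, -181.5, 180.6]
tcp_rot: [-3.142, -0.0, 1.353]
ft_force: [0.3, -0.9, -0.9]
opening: 0.145
```

{"name": "play_rows", "arguments": {"targets": [{"linear": [0,0,2],"turn": 0},{"linear": [0,0,4],"turn": 0},{"linear": [0,0,4],"turn": 0}]}}

```text
t: 14.35
eef_pos: [462.1, -181.4, 176.9]
tcp_rot: [3.141, -0.0, 1.353]
ft_force: [0.6, 2.3, 2.8]
opening: 0.145
```

{"name": "play_rows", "arguments": {"targets": [{"linear": [0,0,-2],"turn": 0},{"linear": [3,0,-2],"turn": 0},{"linear": [6,0,-1],"turn": 0},{"linear": [8,0,-1],"turn": 0},{"linear": [8,0,-1],"turn": 0}]}}

```text
t: 14.98
eef_pos: [463.7, -173.5, 177.6]
tcp_rot: [-3.141, -0.0, 1.353]
ft_force: [0.2, 0.3, -1.2]
opening: 0.146
```

```bash
python3 st.py
```

```text
t 14.975
eef_pos [ 463.681 -173.496  177.619]
tcp_rot [-3.141 -0.     1.353]
ft_force [ 0.241  0.263 -1.17 ]
moment [-0.171  0.054 -0.011]
opening 0.146
```

{"name": "play_rows", "arguments": {"targets": [{"linear": [2,0,0],"turn": 0},{"linear": [4,0,0],"turn": 0},{"linear": [4,0,0],"turn": 0}]}}

```text
t: 15.35
eef_pos: [464.6, -169.6, 177.7]
tcp_rot: [-3.142, -0.0, 1.353]
ft_force: [-0.4, 0.1, -1.7]
opening: 0.144
```

{"name": "play_rows", "arguments": {"targets": [{"linear": [2,0,0],"turn": 0},{"linear": [3.5,0,0],"turn": 0},{"linear": [3.5,0,0],"turn": 0}]}}

```text
t: 15.72
eef_pos: [465.1, -166.8, 177.9]
tcp_rot: [-3.142, 0.001, 1.353]
ft_force: [-2.7, -6.2, -1.0]
opening: 0.146
```

{"name": "play_rows", "arguments": {"targets": [{"linear": [2.5,0,-3],"turn": 0},{"linear": [5,0,-5.5],"turn": 0},{"linear": [7.5,0,-8],"turn": 0},{"linear": [11,0,-11],"turn": 0},{"linear": [14.5,0,-14],"turn": 0},{"linear": [14.5,0,-14],"turn": 0}]}}

```text
t: 16.48
eef_pos: [468.2, -152.5, 192.0]
tcp_rot: [-3.142, 0.001, 1.354]
ft_force: [-4.7, -5.1, 1.4]
opening: 0.144
```

```bash
sed -i 's/^for v in range(210,256)/for v in range(200,270)/; s/range(180,232)/range(180,280)/; s/-60<a<-15/-70<a<-8/' t.py; python3 t.py top7
```

```text
t 16.48
eef_pos [ 468.2  -152.51  192.05]
ft_force [-4.71 -5.12  1.43]Traceback (most recent call last):
  File "t.py", line 12, in <module>
    w=world('top',u,v,d[v,u]); r=w[:2]-g[:2]; a=r@h;b=r@l;
  File "look.py", line 10, in world
    p=env.camera_params(n);R=np.array(p['R']);t=np.array(p['t'])
ValueError: time passes only in moves, steps and waits
```

```bash
sed -i 's/env.camera_params(n)/CP(n)/' look.py; sed -i '2a import functools\n@functools.lru_cache(None)\ndef CP(n): return env.camera_params(n)' look.py
python3 - <<'E'
import cv2
im=cv2.imread('pics/top7.png');cv2.imwrite('pics/top7_c.png',cv2.resize(im[200:280,180:260],None,fx=6,fy=6,interpolation=cv2.INTER_CUBIC))
E
```

```text
(no output)
```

View pics/top7_c.png

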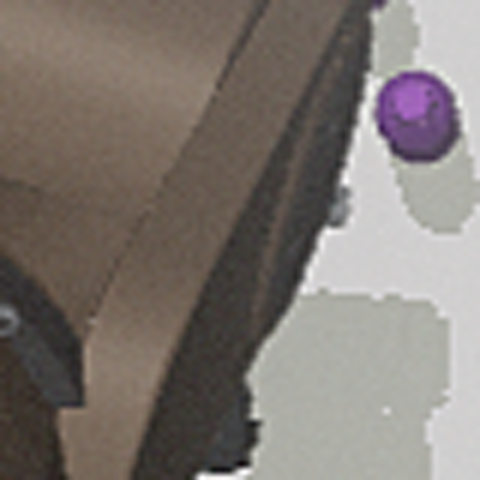

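```bash
python3 - <<'E'
from look import *
d=np.load('pics/top7.npy'); g=np.array([468.2,-152.5,133]);h=np.array([.216,.976]);l=np.array([.976,-.216])
for v in range(230,240):
  print(v,[(lambda w:'%d/%d/%d'%((w[:2]-g[:2])@h,(w[:2]-g[:2])@l,w[2]-g[2]))(world('top',u,v,d[v,u])) for u in range(233,240)])
E
```

```text
230 ['-65/-17/275', '-66/-15/262', '-66/-14/251', '-66/-13/235', '-41/21/-133', '-43/22/-134', '-46/22/-131']
231 ['-65/-18/271', '-66/-17/259', '-66/-15/244', '-49/6/2', '-51/7/0', '-44/19/-129', '-46/19/-134']
232 ['-65/-19/266', '-65/-18/256', '-66/-16/239', '-49/4/1', '-51/4/0', '-44/16/-129', '-46/17/-133']
233 ['-65/-20/263', '-65/-18/246', '-65/-17/234', '-49/2/3', '-51/2/0', '-44/14/-134', '-46/14/-134']
234 ['-64/-21/258', '-65/-19/243', '-48/0/4', '-49/0/1', '-51/1/-2', '-44/12/-131', '-47/12/-132']
235 ['-64/-22/252', '-64/-20/239', '-48/-2/6', '-50/-1/3', '-52/-1/0', '-45/9/-132', '-47/9/-132']
236 ['-64/-23/247', '-64/-22/234', '-48/-4/5', '-50/-3/0', '-52/-3/-2', '-45/7/-131', '-47/7/-134']
237 ['-64/-24/244', '-46/-6/5', '-48/-5/1', '-50/-5/1', '-52/-5/-1', '-45/4/-134', '-48/4/-131']
238 ['-63/-25/237', '-36/1/-130', '-38/1/-130', '-40/1/-132', '-43/2/-131', '-45/2/-132', '-48/2/-132']
239 ['-33/-1/-131', '-36/0/-130', '-38/0/-132', '-41/0/-132', '-43/0/-131', '-46/0/-130', '-48/0/-131']
```

{"name": "play_rows", "arguments": {"targets": [{"linear": [4,0,-3],"turn": 0},{"linear": [8,0,-6],"turn": 0},{"linear": [12,0,-8.5],"turn": 0},{"linear": [16,0,-11],"turn": 0},{"linear": [20,0,-13],"turn": 0},{"linear": [24,0,-14.5],"turn": 0},{"linear": [28,0,-16],"turn": 0},{"linear": [28,0,-16],"turn": 0}]}}

```text
t: 17.52
eef_pos: [474.3, -125.9, 208.8]
tcp_rot: [3.141, 0.003, 1.354]
ft_force: [-8.8, -11.5, 12.8]
opening: 0.147
```

```bash
python3 t.py top8;python3 -c "
from look import *
look('side','side8')"
```

```text
t 17.52
eef_pos [ 474.28 -125.93  208.82]
ft_force [ -8.81 -11.48  12.82]
[-41.7   5.5  28. ]
[-45.2   6.2  24.1]
[-48.7   6.9  20.2]
[-42.2   3.3  30.4]
[-45.3   4.3  23.4]
[-48.8   5.   19.3]
[-52.5   5.6  16.5]
[-56.    6.4  11. ]
[-42.2   1.5  28.8]
[-45.7   2.2  24.3]
[-48.9   3.1  18.3]
[-52.6   3.7  15.2]
[-56.5   4.2  13.8]
[-42.2  -0.3  26.9]
[-45.6   0.4  22.5]
[-49.2   1.1  18.8]
[-52.8   1.7  14.9]
[-56.8   2.   15.4]
[-42.5  -2.3  27.2]
[-45.9  -1.6  22.7]
[-49.5  -1.   20.1]
[-53.1  -0.4  16.1]
[-56.6   0.4  11.2]
[-40.8  -4.5  27.8]
[-44.2  -3.8  23.5]
[-47.9  -3.3  21. ]
[-51.6  -2.8  19. ]
[-55.2  -2.1  14.7]
[-38.4  -6.3  23.4]
[-42.4  -5.9  23.4]
[-46.   -5.4  20.7]
[-50.   -5.1  20.6]
[-53.6  -4.5  17.2]
[-57.2  -3.8  13. ]
[-51.2  -6.2  11.8]
[-55.4  -6.   13.5]
```

View pics/top8_c.png

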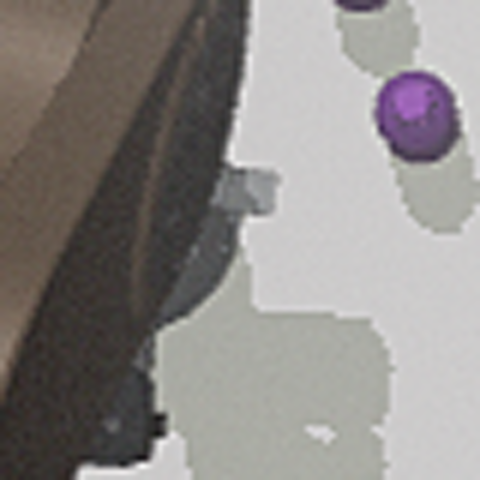

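View pics/side8_b.png

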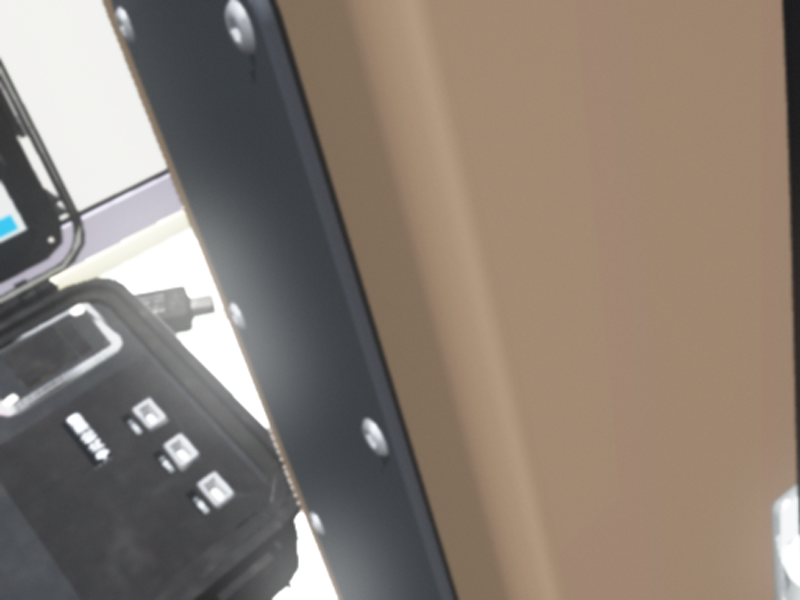

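{"name": "play_rows", "arguments": {"targets": [{"linear": [-4,0,0],"turn": 0},{"linear": [-9,0,4],"turn": 0},{"linear": [-14,0,10],"turn": 0},{"linear": [-16,0,14],"turn": 0},{"linear": [-16,0,14],"turn": 0}]}}

```text
t: 18.25
eef_pos: [470.9, -140.5, 193.2]
tcp_rot: [-3.141, -0.0, 1.352]
ft_force: [1.0, 1.3, -0.2]
opening: 0.143
```

```bash
python3 st.py; python3 t.py top9
```

```text
t 18.25
eef_pos [ 470.932 -140.52   193.18 ]
tcp_rot [-3.141 -0.     1.352]
ft_force [ 1.032  1.26  -0.188]
moment [-0.165  0.13  -0.044]
opening 0.143
t 18.25
eef_pos [ 470.93 -140.52  193.18]
ft_force [ 1.03  1.26 -0.19]
[-46.8   5.4  22.1]
[-48.6   5.9  19.3]
[-50.8   5.9  20.6]
[-52.3   6.6  15.2]
[-54.4   6.7  15.4]
[-46.9   3.5  21.1]
[-49.    3.7  21.2]
[-50.8   4.1  18.6]
[-52.7   4.4  16.5]
[-54.3   5.   12. ]
[-56.6   4.9  14.7]
[-47.1   1.5  20.8]
[-49.1   1.8  19.8]
[-50.7   2.3  15.9]
[-52.7   2.5  14.8]
[-54.7   2.7  14.7]
[-56.6   3.1  12.3]
[-45.4  -0.8  21.6]
[-47.3  -0.5  20.4]
[-49.4  -0.4  20.8]
[-51.    0.2  16.6]
[-52.9   0.4  15.3]
[-54.8   0.8  12.9]
[-56.7   1.1  11.7]
[-45.7  -2.9  22.5]
[-47.5  -2.5  20.4]
[-49.4  -2.3  19.4]
[-51.4  -2.   18.4]
[-53.3  -1.8  17.2]
[-55.3  -1.5  16.3]
[-56.9  -1.   11.6]
[-45.6  -4.7  20.4]
[-47.8  -4.6  21.3]
[-49.5  -4.2  18.4]
[-51.2  -3.7  14.3]
[-53.2  -3.6  14.3]
[-55.2  -3.3  13.3]
[-57.2  -3.1  12.5]
[-43.1  -6.3  12.9]
[-45.3  -6.3  15.1]
[-47.5  -6.2  16.2]
[-49.8  -6.3  19.3]
[-51.6  -5.9  16.6]
[-53.3  -5.5  12.9]
[-55.3  -5.3  11.9]
```

View pics/top9_b.png

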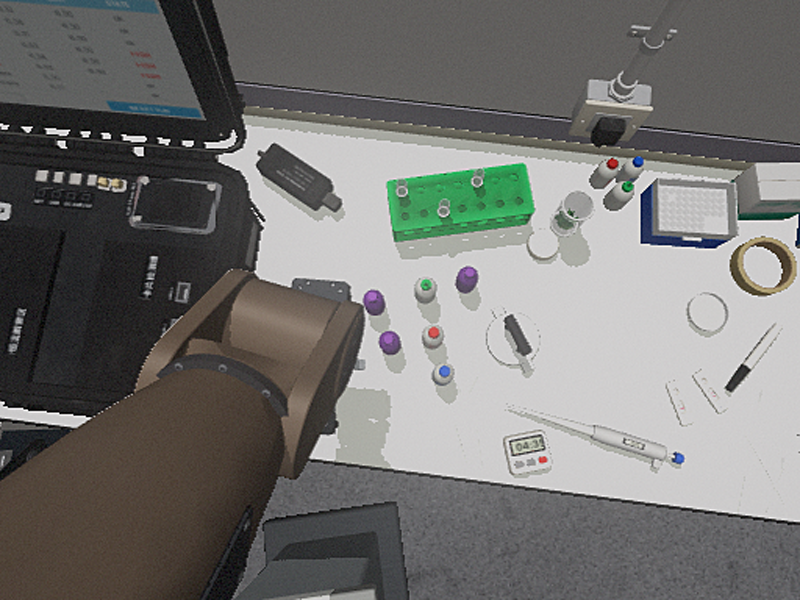

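{"name": "play_rows", "arguments": {"targets": [{"linear": [-5,0,2],"turn": 0},{"linear": [-10,0,4],"turn": 0},{"linear": [-4,0,4],"turn": 0},{"linear": [-10,0,4],"turn": 0},{"linear": [-4,0,4],"turn": 0},{"linear": [-10,0,4],"turn": 0},{"linear": [-10,0,4],"turn": 0},{"linear": [-10,0,4],"turn": 0}]}}

```text
t: 19.3
eef_pos: [468.9, -150.4, 189.8]
tcp_rot: [3.141, -0.0, 1.353]
ft_force: [0.4, 1.1, 2.4]
opening: 0.147
```

```bash
python3 - <<'E'
from look import *
F=[];M=[]
for i in range(8):
    env.read_camera('top' if i%2 else 'side'); s=env.state();F.append(s['ft_force']);M.append(s['moment'])
print(s['eef_pos'],np.mean(F,0),np.std(F,0),np.mean(M,0),np.std(M,0),s['t'])
E
python3 t.py top10|tail -12
```

```text
[ 468.90993471 -150.27316701  189.75112556] [0.45065155 1.04912394 1.71858963] [0.56672493 0.42415101 0.57934045] [ 0.25255935  0.01809984 -0.00438398] [0.03056905 0.01852569 0.03303271] 19.7
[-55.1  -0.3  13.5]
[-49.3  -3.   15.7]
[-51.3  -2.9  15.7]
[-53.2  -2.4  12.4]
[-55.2  -2.2  11.9]
[-47.7  -5.5  18.5]
[-49.3  -4.9  13.8]
[-51.5  -4.9  15.4]
[-53.4  -4.5  12.4]
[-55.2  -4.1   8.9]
[-51.3  -6.5  10. ]
[-53.5  -6.5  11.4]
```

View pics/top10_c.png

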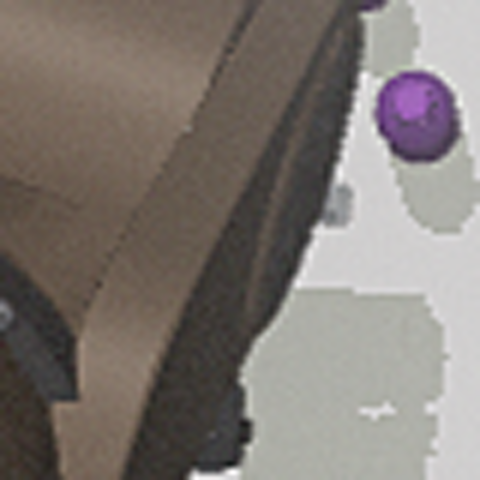

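{"name": "play_rows", "arguments": {"targets": [{"linear": [2,0,-6],"turn": 0},{"linear": [4,0,-12],"turn": 0},{"linear": [4,0,-12],"turn": 0},{"linear": [4,0,-12],"turn": 0}]}}

```text
t: 20.25
eef_pos: [469.7, -146.3, 201.7]
tcp_rot: [3.142, -0.0, 1.353]
ft_force: [0.4, 0.5, -0.7]
opening: 0.141
```

```bash
cat > fav.py <<'E'
from look import *
F=[];M=[]
for i in range(8):
    env.read_camera('top' if i%2 else 'side'); s=env.state();F.append(s['ft_force']);M.append(s['moment'])
print(s['eef_pos'].round(1),np.mean(F,0).round(2),np.std(F,0).round(2),np.mean(M,0).round(3),s['t'])
E
python3 fav.py; python3 t.py top11|tail -12
```

```text
[ 469.7 -146.4  201.6] [-0.    0.09 -1.04] [0.47 0.35 0.34] [-0.103  0.061 -0.01 ] 20.65
[-46.4  -4.9  19.2]
[-48.5  -4.7  19.4]
[-49.9  -4.   12.7]
[-52.   -3.9  12.9]
[-54.   -3.8  13.4]
[-55.9  -3.4  10.7]
[-46.3  -6.6  15.8]
[-48.3  -6.4  14.8]
[-50.1  -6.1  12.9]
[-52.1  -5.8  11.7]
[-53.9  -5.5   9.3]
[-56.2  -5.5  11.9]
```

{"name": "play_rows", "arguments": {"targets": [{"linear": [0,0,-15],"turn": 0},{"linear": [0,0,-35],"turn": 0},{"linear": [0,0,-55],"turn": 0},{"linear": [5,20,-60],"turn": 0},{"linear": [11,45,-60],"turn": 0},{"linear": [18,72,-60],"turn": 0},{"linear": [25,100,-60],"turn": 0},{"linear": [32,128,-60],"turn": 0},{"linear": [38,155,-60],"turn": 0},{"linear": [42,172,-60],"turn": 0},{"linear": [44,179.5,-60],"turn": 0},{"linear": [44,179.5,-40],"turn": 0},{"linear": [44,179.5,-15],"turn": 0},{"linear": [44,179.5,10],"turn": 0},{"linear": [44,179.5,30],"turn": 0},{"linear": [44,179.5,42],"turn": 0},{"linear": [44,179.5,42],"turn": 0}]}}

```text
t: 22.82
eef_pos: [654.2, -142.2, 159.2]
tcp_rot: [-3.14, -0.0, 1.353]
ft_force: [0.3, -0.3, -1.0]
opening: 0.146
```

```bash
python3 t.py top12|head -3;python3 -c "
from look import *
look('side','side12')
im=cv2.imread('pics/top12.png');cv2.imwrite('pics/j12.png',cv2.resize(im[190:270,150:250],None,fx=8,fy=7,interpolation=cv2.INTER_CUBIC))"
```

```text
t 22.82
eef_pos [ 654.2  -142.19  159.21]
ft_force [ 0.25 -0.34 -1.03]
```

View pics/j12.png

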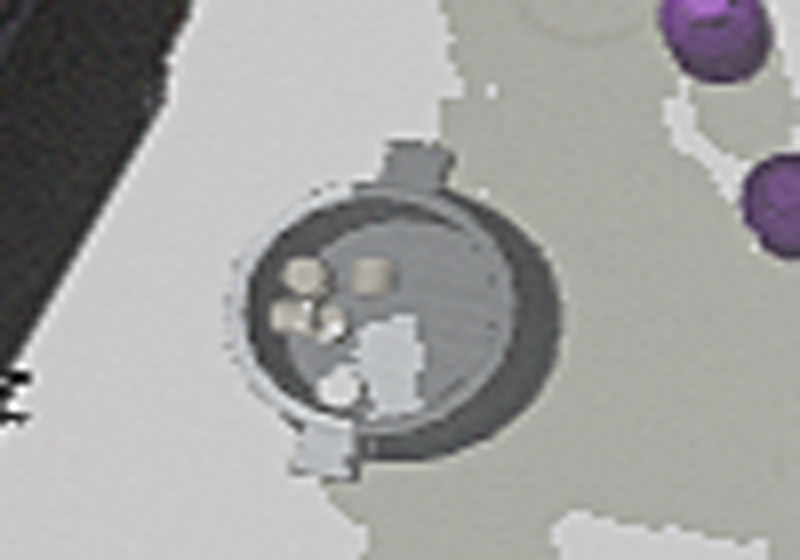

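View pics/side12_b.png

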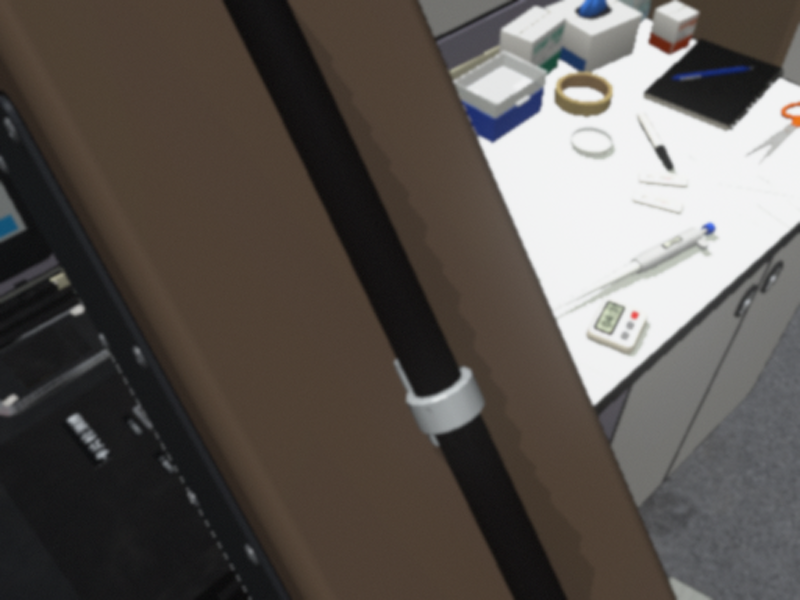

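```bash
python3 -c "
from look import *
im=cv2.imread('pics/top12.png');c=im[214:256,176:218]
c=cv2.convertScaleAbs(c,alpha=1.3,beta=-60)
cv2.imwrite('pics/j12b.png',cv2.resize(c,None,fx=14,fy=14,interpolation=cv2.INTER_LANCZOS4))
d=np.load('pics/top12.npy')
for v in range(224,250,2): print(v,[int(world('top',u,v,d[v,u])[2]) for u in range(180,206,2)])"
```

```text
224 [-1, 66, 64, 46, 30, 20, 5, 7, 7, 5, 9, 10, 9]
226 [63, 62, 53, 35, 16, 10, 7, 7, 6, 12, 6, 9, 10]
228 [63, 58, 41, 33, 32, 31, 9, 20, 20, 17, 9, 7, 7]
230 [62, 51, 31, 31, 31, 30, 8, 21, 20, 17, 9, 7, 7]
232 [64, 46, 28, 25, 21, 16, 11, 6, 8, 3, 5, 9, 5]
234 [65, 42, 33, 34, 32, 20, 19, 5, 6, 8, 7, 12, 9]
236 [64, 46, 28, 30, 30, 19, 19, 8, 10, 6, 8, 8, 10]
238 [64, 47, 24, 8, 7, 19, 15, 9, 5, 5, 7, 10, 8]
240 [63, 56, 29, 8, 5, 11, 9, 5, 9, 8, 10, 8, 8]
242 [64, 64, 39, 13, 8, 8, 5, 8, 9, 9, 12, 8, 5]
244 [0, 67, 61, 28, 9, 22, 21, 16, 10, 8, 10, 9, 10]
246 [2, 0, 62, 60, 23, 19, 20, 18, 7, 9, 7, 8, 6]
248 [1, 0, 0, 63, 64, 38, 14, 5, 8, 8, 7, 61, 65]
```

View pics/j12b.png

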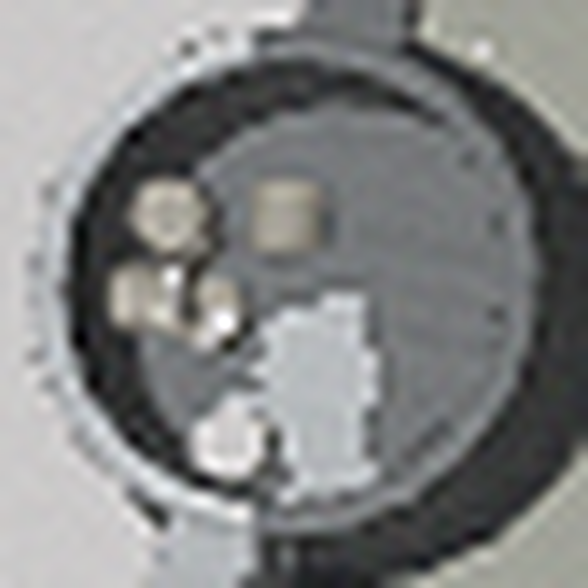

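{"name": "play_rows", "arguments": {"targets": [{"linear": [0,0,6],"turn": 0},{"linear": [-2,0,12],"turn": 0},{"linear": [-6,0,17],"turn": 0},{"linear": [-12,0,22],"turn": 0},{"linear": [-17,0,28],"turn": 0},{"linear": [-22,0,34],"turn": 0},{"linear": [-26,0,40],"turn": 0},{"linear": [-30,0,46],"turn": 0},{"linear": [-30,0,46],"turn": 0}]}}

```text
t: 24.05
eef_pos: [648.3, -172.1, 114.2]
tcp_rot: [3.14, 0.0, 1.352]
ft_force: [1.1, -1.3, 2.0]
opening: 0.148
```

{"name": "play_rows", "arguments": {"targets": [{"linear": [-3,0,5],"turn": 0},{"linear": [-5,0,10],"turn": 0},{"linear": [-7,0,15],"turn": 0},{"linear": [-8,0,18],"turn": 0},{"linear": [-8,0,18],"turn": 0}]}}

```text
t: 24.68
eef_pos: [646.1, -179.2, 95.2]
tcp_rot: [-3.141, -0.0, 1.353]
ft_force: [0.8, -1.2, 0.8]
opening: 0.145
```

```bash
python3 st.py
```

```text
t 24.675
eef_pos [ 646.103 -179.218   95.209]
tcp_rot [-3.141 -0.     1.353]
ft_force [ 0.77  -1.151  0.85 ]
moment [-0.109 -0.037 -0.068]
opening 0.145
```

{"name": "play_rows", "arguments": {"targets": [{"linear": [-0.5,0,2],"turn": 0},{"linear": [-1,0,4],"turn": 0},{"linear": [-1,0,5.5],"turn": 0},{"linear": [-1,0,5.5],"turn": 0}]}}

```text
t: 25.18
eef_pos: [646.0, -180.3, 91.7]
tcp_rot: [3.141, 0.0, 1.353]
ft_force: [-5.2, -0.7, 16.3]
opening: 0.148
```

{"name": "play_rows", "arguments": {"targets": [{"linear": [0,0,1],"turn": 0},{"linear": [0,0,2],"turn": 0},{"linear": [0,0,2],"turn": 0}]}}

```text
t: 25.55
eef_pos: [646.0, -180.3, 91.5]
tcp_rot: [3.14, 0.0, 1.353]
ft_force: [-11.3, 1.7, 33.1]
opening: 0.144
```

{"name": "play_rows", "arguments": {"targets": [{"linear": [0,0,-2],"turn": 0},{"linear": [0,0,-2],"turn": 0}]}}

```text
t: 25.8
eef_pos: [646.0, -180.2, 91.6]
tcp_rot: [3.141, 0.0, 1.353]
ft_force: [-4.4, -0.0, 16.7]
opening: 0.145
```

{"name": "play_rows", "arguments": {"targets": [{"linear": [0,0,0],"turn": 0},{"linear": [0,0,0],"turn": 0},{"linear": [0,0,0],"turn": 0},{"linear": [0,0,0],"turn": 0}], "hand": 45}}

```text
t: 26.3
eef_pos: [646.0, -180.2, 89.9]
tcp_rot: [-3.141, -0.0, 1.353]
ft_force: [-0.3, -0.4, 0.5]
opening: 0.459
```

{"name": "play_rows", "arguments": {"targets": [{"linear": [0,0,-10],"turn": 0},{"linear": [0,0,-30],"turn": 0},{"linear": [0,0,-60],"turn": 0},{"linear": [0,0,-100],"turn": 0},{"linear": [0,0,-140],"turn": 0},{"linear": [-40,0,-150],"turn": 0},{"linear": [-90,0,-150],"turn": 0},{"linear": [-140,0,-150],"turn": 0},{"linear": [-190,0,-150],"turn": 0},{"linear": [-230,0,-150],"turn": 0},{"linear": [-230,0,-150],"turn": 0}]}}

```text
t: 27.68
eef_pos: [595.2, -407.5, 241.5]
tcp_rot: [3.14, 0.001, 1.349]
ft_force: [0.4, 0.6, -0.5]
opening: 0.474
```

```bash
python3 st.py; python3 -c "
from look import *
look('side','side13');look('top','top13')"
```

```text
t 27.675
eef_pos [ 595.163 -407.474  241.535]
tcp_rot [3.140e+00 1.000e-03 1.349e+00]
ft_force [ 0.359  0.598 -0.483]
moment [-0.079  0.072  0.042]
opening 0.474
```

View pics/top13_b.png

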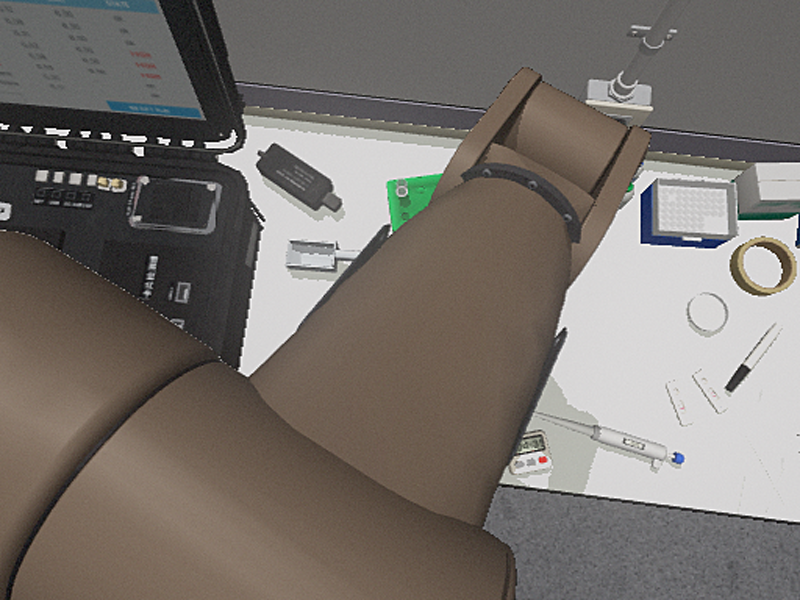

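View pics/side13_b.png

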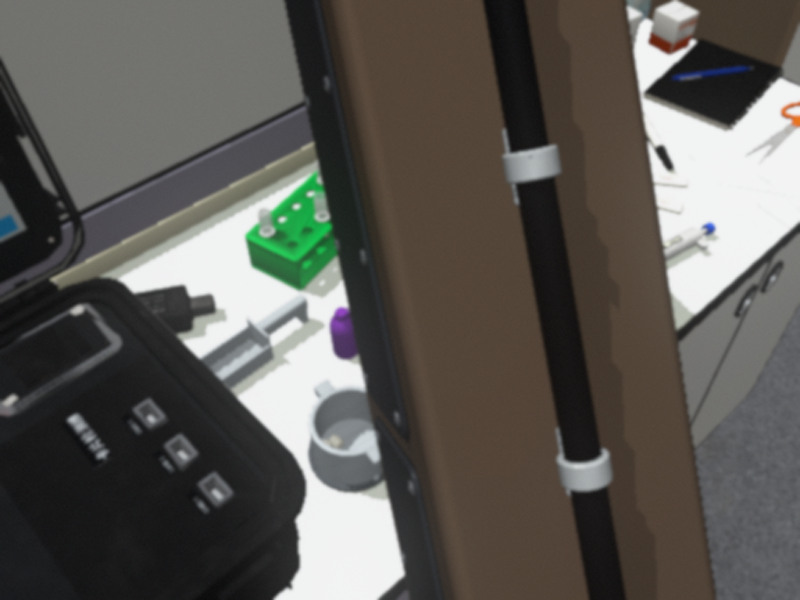

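```bash
python3 - <<'E'
import cv2
im=cv2.imread('pics/side0.png')
cv2.imwrite('pics/l0.png',cv2.resize(im[140:200,280:350],None,fx=10,fy=10,interpolation=cv2.INTER_CUBIC))
cv2.imwrite('pics/jj0.png',cv2.resize(im[235:320,185:265],None,fx=7,fy=7,interpolation=cv2.INTER_CUBIC))
E
```

```text
(no output)
```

View pics/l0.png

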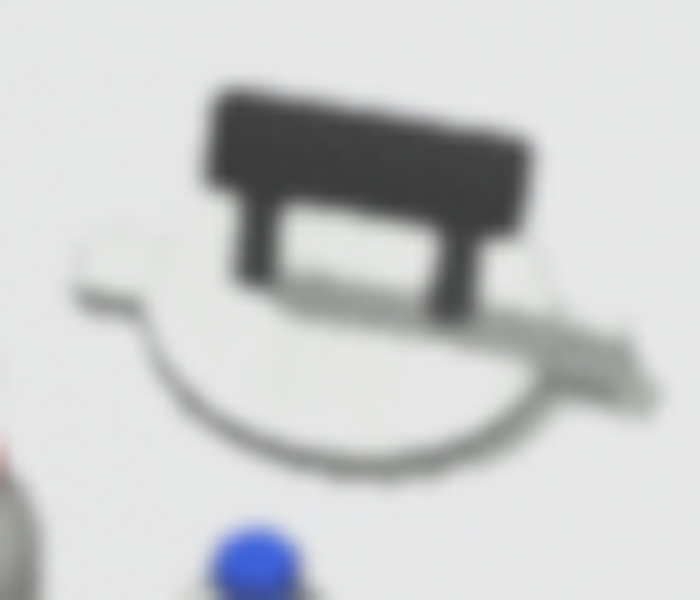

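View pics/jj0.png

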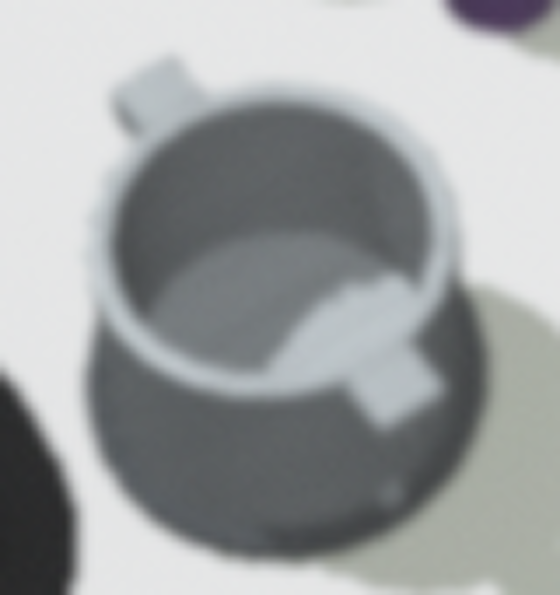

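```bash
python3 - <<'E'
from look import *
def P(c,s,o,z): return onplane('side',(c[0]+.5)/s-.5+o[0],(c[1]+.5)/s-.5+o[1],z).round(1)
o=(185,235)
print('jar',P((275,240),7,o,64),P((280.5,242),7,o,64)); a=P((145,78),7,o,64);b=P((416,406),7,o,64);print(a,b,np.degrees(np.arctan2(*(a-b)[1::-1])),np.hypot(*(a-b)[:2]))
o=(280,140)
print('lid',P((368,160),10,o,46));a=P((212,137),10,o,46);b=P((527,188),10,o,46);print(a,b,np.degrees(np.arctan2(*(a-b)[1::-1])))
# top outer lug ends
def T(c,z):return onplane('top',(c[0]+.5)/9-.5+165,(c[1]+.5)/9-.5+200,z).round(1)
print(T((338,92),64),T((228,522),64))
# all top lid: ears
# grasp plan
from plan import rel
yl=np.radians(18.5)
s=env.state();e=s['eef_pos'];yw=s['tcp_rot'][2]
print(e,yw,rel((e[0],e[1],e[2],yw),(481.6,-423.4,241.5,yl)))
E
```

```text
jar [ 477.8 -103.1   64. ] [ 476.5 -103.3   64. ]
[ 529.  -122.9   64. ] [427.8 -85.1  64. ] -20.481554540626448 108.02907016169304
lid [ 484.3 -423.4   46. ]
[ 513.2 -412.6   46. ] [ 454.4 -433.1   46. ] 19.220570506956552
[ 531.2 -126.6   64. ] [426.4 -87.8  64. ]
[ 596.14449976 -404.70247598  241.27073406] 1.3521278562527663 (array([ -43.1 , -107.76,   -0.23]), np.float64(1.0292))
```

{"name": "play_rows", "arguments": {"targets": [{"linear": [-8,-20,0],"turn": 0.17},{"linear": [-16,-40,0],"turn": 0.34},{"linear": [-25,-62,0],"turn": 0.51},{"linear": [-34,-84,0],"turn": 0.68},{"linear": [-40,-100,0],"turn": 0.85},{"linear": [-42.8,-107,0],"turn": 1.02},{"linear": [-42.8,-107,20],"turn": 1.02},{"linear": [-42.8,-107,45],"turn": 1.02},{"linear": [-42.8,-107,70],"turn": 1.02},{"linear": [-42.8,-107,95],"turn": 1.02},{"linear": [-42.8,-107,115],"turn": 1.02},{"linear": [-42.8,-107,127],"turn": 1.02},{"linear": [-42.8,-107,133],"turn": 1.02},{"linear": [-42.8,-107,133],"turn": 1.02},{"linear": [-42.8,-107,133],"turn": 1.02}]}}

```text
t: 29.65
eef_pos: [482.8, -423.6, 107.9]
tcp_rot: [3.141, -0.0, 0.333]
ft_force: [1.8, 0.1, -0.5]
opening: 0.471
```

```bash
python3 st.py; python3 -c "
from look import *
look('side','side14');look('top','top14')"
```

```text
t 29.65
eef_pos [ 482.812 -423.58   107.903]
tcp_rot [ 3.141 -0.     0.333]
ft_force [ 1.814  0.146 -0.494]
moment [-0.039  0.123  0.047]
opening 0.471
```

View pics/top14_b.png

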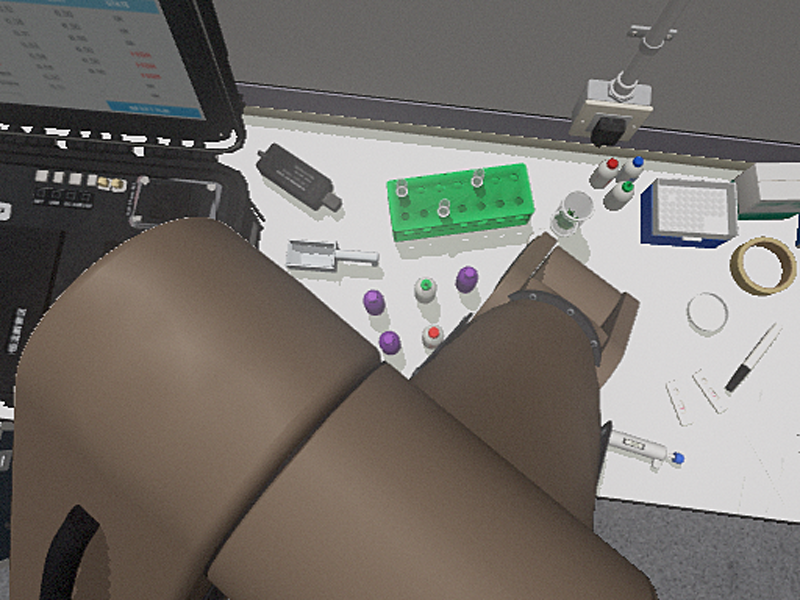

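View pics/side14_b.png

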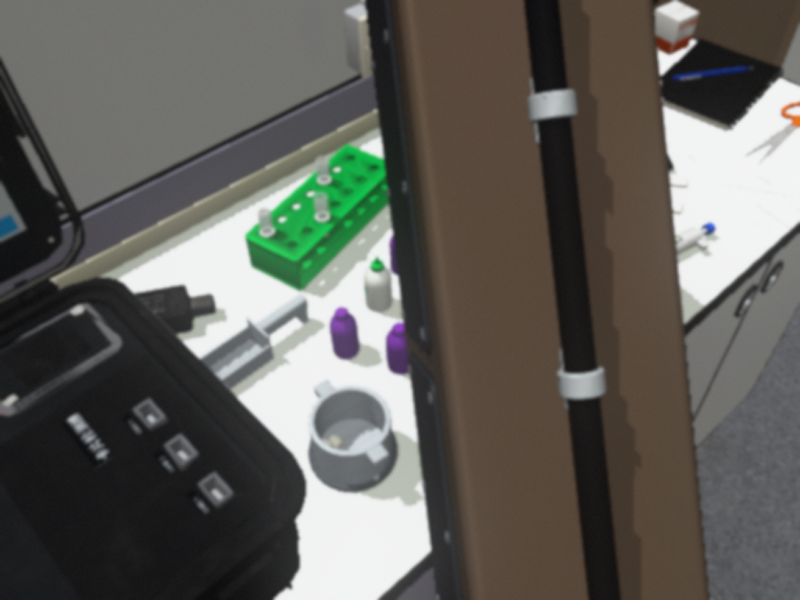

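{"name": "play_rows", "arguments": {"targets": [{"linear": [0,0,0],"turn": 0},{"linear": [0,0,0],"turn": 0},{"linear": [0,0,0],"turn": 0},{"linear": [0,0,0],"turn": 0},{"linear": [0,0,0],"turn": 0},{"linear": [0,0,0],"turn": 0}], "hand": 0}}

```text
t: 30.5
eef_pos: [482.6, -423.4, 107.2]
tcp_rot: [-3.141, -0.0, 0.333]
ft_force: [-1.8, 1.5, 0.8]
opening: 0.145
```

{"name": "play_rows", "arguments": {"targets": [{"linear": [0,0,-8],"turn": 0},{"linear": [0,0,-22],"turn": 0},{"linear": [0,0,-42],"turn": 0},{"linear": [0,0,-65],"turn": 0},{"linear": [0,0,-90],"turn": 0},{"linear": [0,0,-112],"turn": 0},{"linear": [0,0,-127],"turn": 0},{"linear": [0,0,-132],"turn": 0},{"linear": [0,0,-132],"turn": 0}]}}

```text
t: 31.62
eef_pos: [482.5, -423.4, 239.1]
tcp_rot: [-3.141, 0.0, 0.333]
ft_force: [-0.7, -0.8, -0.8]
opening: 0.145
```

```bash
python3 st.py; python3 -c "
from look import *
look('top','top15')"
```

```text
t 31.625
eef_pos [ 482.508 -423.412  239.093]
tcp_rot [-3.141  0.     0.333]
ft_force [-0.727 -0.765 -0.767]
moment [-0.082  0.135 -0.015]
opening 0.145
```

View pics/top15_b.png

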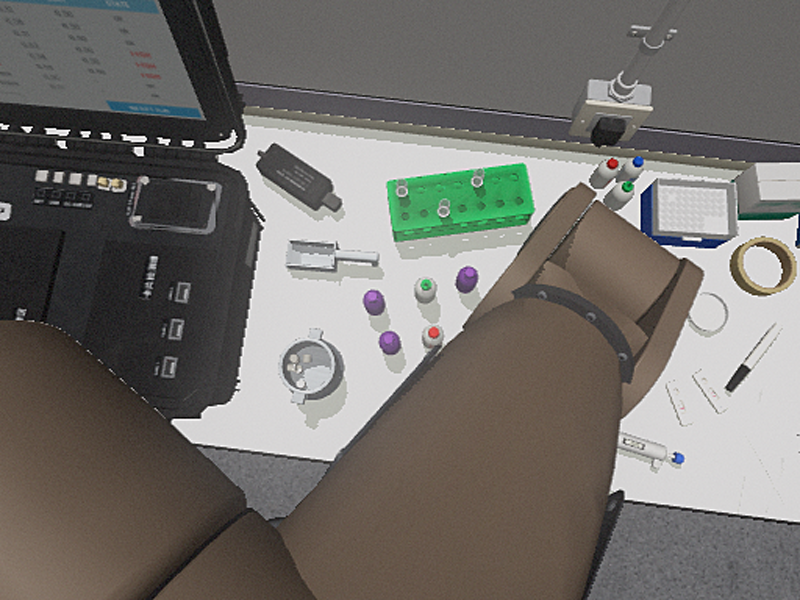

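{"name": "play_rows", "arguments": {"targets": [{"linear": [2,-5,0],"turn": 0.01},{"linear": [6,-18,0],"turn": 0.04},{"linear": [13,-38,0],"turn": 0.08},{"linear": [21,-63,0],"turn": 0.14},{"linear": [29,-88,0],"turn": 0.2},{"linear": [38,-114,0],"turn": 0.26},{"linear": [46,-140,0],"turn": 0.32},{"linear": [55,-167,0],"turn": 0.38},{"linear": [64,-193,0],"turn": 0.44},{"linear": [72,-219,0],"turn": 0.5},{"linear": [80,-244,0],"turn": 0.56},{"linear": [87,-265,0],"turn": 0.61},{"linear": [93,-282,0],"turn": 0.65},{"linear": [97,-294,0],"turn": 0.68},{"linear": [99.5,-302,0],"turn": 0.691},{"linear": [99.5,-302,0],"turn": 0.691},{"linear": [99.5,-302,0],"turn": 0.691}]}}

```text
t: 33.8
eef_pos: [478.0, -105.8, 239.1]
tcp_rot: [-3.142, 0.0, -0.358]
ft_force: [-0.5, -0.5, -1.0]
opening: 0.144
```

```bash
python3 st.py; python3 -c "
from look import *
look('top','top16');look('side','side16')"
```

```text
t 33.8
eef_pos [ 477.998 -105.819  239.133]
tcp_rot [-3.142  0.    -0.358]
ft_force [-0.521 -0.512 -0.967]
moment [-0.034  0.178  0.011]
opening 0.144
```

View pics/top16_b.png

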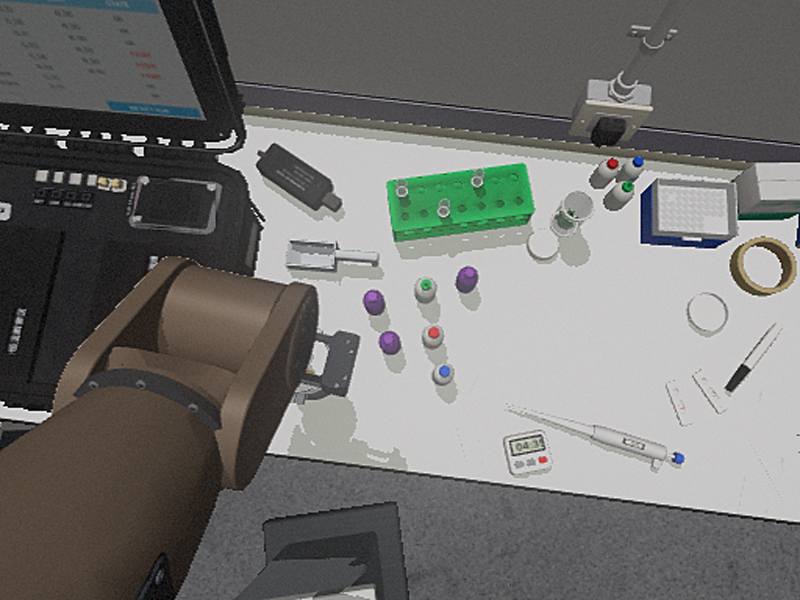

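View pics/side16_b.png

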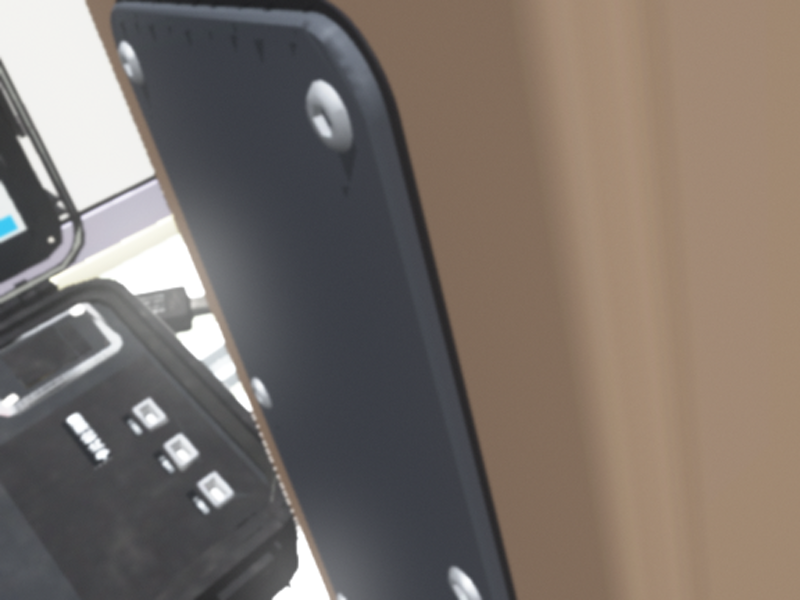

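{"name": "play_rows", "arguments": {"targets": [{"linear": [0,0,6],"turn": 0},{"linear": [0,0,15],"turn": 0},{"linear": [0,0,25],"turn": 0},{"linear": [0,0,35],"turn": 0},{"linear": [0,0,43],"turn": 0},{"linear": [0,0,48],"turn": 0},{"linear": [0,0,50],"turn": 0},{"linear": [0,0,50],"turn": 0}]}}

```text
t: 34.9
eef_pos: [478.0, -105.5, 189.3]
tcp_rot: [-3.141, -0.0, -0.358]
ft_force: [0.6, 0.1, -0.3]
opening: 0.148
```

```bash
python3 st.py; python3 -c "
from look import *
im,d=look('top','top17')
print(CP('top')['fx'])
cv2.imwrite('pics/top17_c.png',cv2.resize(im[195:275,170:250,::-1],None,fx=7,fy=7,interpolation=cv2.INTER_CUBIC))
g=np.array([478,-105.8])
for v in range(208,262,3): print(v,[ '%d/%d/%d'%tuple(world('top',u,v,d[v,u])) for u in range(186,232,5)])"
```

```text
t 34.9
eef_pos [ 478.032 -105.547  189.256]
tcp_rot [-3.141 -0.    -0.358]
ft_force [ 0.608  0.14  -0.344]
moment [-0.036  0.14  -0.019]
opening 0.148
368.58327396562885
208 ['469/-159/443', '468/-165/441', '470/-169/430', '472/-173/413', '475/-177/388', '543/-140/1', '541/-152/1', '540/-165/1', '538/-177/0', '537/-189/-1']
211 ['464/-159/449', '464/-165/447', '467/-168/424', '468/-173/413', '472/-176/382', '536/-139/1', '534/-151/0', '532/-164/0', '531/-176/1', '529/-188/0']
214 ['460/-159/452', '460/-165/448', '463/-167/424', '465/-172/406', '469/-174/377', '382/-243/909', '527/-150/0', '525/-163/2', '523/-175/2', '521/-187/1']
217 ['455/-160/456', '456/-164/445', '459/-167/423', '460/-171/409', '465/-173/372', '490/-161/204', '519/-149/-1', '483/-183/233', '481/-192/233', '514/-186/0']
220 ['451/-160/461', '453/-163/441', '455/-166/423', '457/-170/402', '461/-172/366', '480/-164/231', '478/-173/233', '477/-182/233', '476/-191/231', '475/-200/230']
223 ['447/-160/462', '450/-162/436', '451/-166/421', '454/-169/397', '459/-170/351', '498/-143/61', '473/-172/231', '472/-181/231', '47
[... 1227 characters left out ...]
, '434/-146/209', '431/-158/231', '430/-167/230', '428/-176/232', '443/-165/-3', '441/-178/0']
250 ['417/-150/424', '419/-150/392', '439/-107/89', '438/-118/88', '439/-122/39', '425/-158/232', '424/-167/232', '423/-176/233', '435/-165/0', '434/-176/-2']
253 ['414/-149/421', '415/-149/385', '437/-93/9', '436/-105/8', '434/-116/5', '433/-128/2', '419/-166/231', '418/-175/230', '428/-164/2', '427/-176/0']
256 ['410/-148/416', '411/-148/381', '431/-91/0', '429/-103/2', '428/-115/1', '426/-127/0', '424/-139/0', '423/-151/1', '421/-163/1', '419/-175/1']
259 ['407/-146/411', '426/-78/0', '424/-90/-1', '422/-102/0', '421/-114/0', '419/-126/0', '417/-138/1', '415/-150/1', '414/-162/-1', '412/-174/0']
```

View pics/top17_c.png

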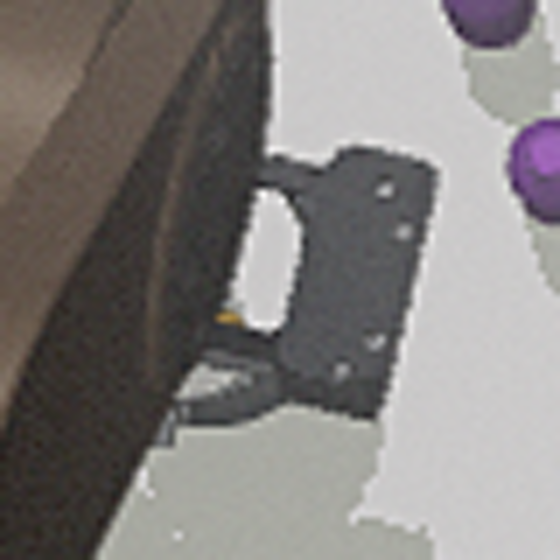

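```bash
python3 - <<'E'
from look import *
im=cv2.imread('pics/top17.png');d=np.load('pics/top17.npy')
s=env.state();e=s['eef_pos'];yw=s['tcp_rot'][2]
X=np.array([np.cos(yw),np.sin(yw)]);Y=np.array([np.sin(yw),-np.cos(yw)])
# plate & lid points in tool frame (on-plane rays and depth)
P=[];L=[]
for v in range(200,270):
  for u in range(180,240):
    w=world('top',u,v,d[v,u]); r=w[:2]-e[:2]
    if 226<w[2]<238:
        w2=onplane('top',u,v,232)[:2]-e[:2];P.append((w2@X,w2@Y))
    if 84<w[2]<97:
        w2=onplane('top',u,v,w[2])[:2]-e[:2];L.append((w2@X,w2@Y,w[2]))
P=np.array(P);L=np.array(L)
print('plate X',P[:,0].min(),P[:,0].max(),'Y',P[:,1].min(),P[:,1].max())
for y0 in range(20,100,8):
    m=(P[:,1]>y0)&(P[:,1]<y0+8)
    if m.any():print(y0,P[m,0].min().round(1),P[m,0].max().round(1))
print('lid R max',np.hypot(L[:,0],L[:,1]).max(), len(L), L[:,2].mean())
# lid plane
A=np.c_[L[:,:2],np.ones(len(L))];m=abs(L[:,2]-92)<4
print('plane',np.linalg.lstsq(A[m],L[m,2],rcond=None)[0],L[m].min(0),L[m].max(0))
ang=np.degrees(np.arctan2(L[:,1],L[:,0]));R=np.hypot(L[:,0],L[:,1])
for a in range(-180,180,15):
    q=(ang>a)&(ang<a+15)
    if q.sum()>3:print(a,q.sum(),R[q].max().round(1))
E
```

```text
plate X -33.6800454781062 35.15619788032043 Y 44.43796930726745 92.30869168207333
44 -24.4 25.9
52 -24.5 26.3
60 -30.9 33.1
68 -33.5 35.2
76 -33.7 35.0
84 -33.4 34.0
92 -23.1 14.2
lid R max 53.104443117079704 172 92.17113558000331
plane [ 1.79753245e-02 -4.06879615e-03  9.22865203e+01] [-52.01324423  10.71000947  88.10277898] [30.67688081 40.53904913 95.98801939]
30 7 41.6
45 29 43.6
60 34 42.9
75 32 41.8
90 32 41.2
105 10 38.2
135 16 41.9
150 9 41.8
```

{"name": "play_rows", "arguments": {"targets": [{"linear": [0.2,0.5,2],"turn": 0},{"linear": [0.2,0.6,4],"turn": 0},{"linear": [0.2,0.6,6],"turn": 0},{"linear": [0.2,0.6,7.5],"turn": 0},{"linear": [0.2,0.6,7.5],"turn": 0},{"linear": [0.2,0.6,7.5],"turn": 0},{"linear": [0.2,0.6,7.5],"turn": 0}]}}

```text
t: 35.83
eef_pos: [478.0, -106.2, 181.8]
tcp_rot: [-3.141, -0.0, -0.358]
ft_force: [0.2, -0.5, -2.4]
opening: 0.145
```

```bash
python3 fav.py; python3 st.py; python3 - <<'E'
from look import *
im,d=look('top','top18')
Z=[]
for v in range(200,270):
  for u in range(180,240):
    w=world('top',u,v,d[v,u])
    if 78<w[2]<92 and np.hypot(w[0]-478,w[1]+106)<44: Z.append(w[2])
print(np.median(Z),len(Z))
E
```

```text
[ 478.  -106.2  181.7] [ 0.3  -0.08 -1.44] [0.55 0.47 0.37] [0.002 0.176 0.006] 36.225
t 36.225
eef_pos [ 477.972 -106.166  181.731]
tcp_rot [-3.141 -0.    -0.358]
ft_force [-1.000e-03  1.140e-01 -1.917e+00]
moment [0.042 0.182 0.02 ]
opening 0.146
84.5323650699911 162
```

View pics/top18_b.png

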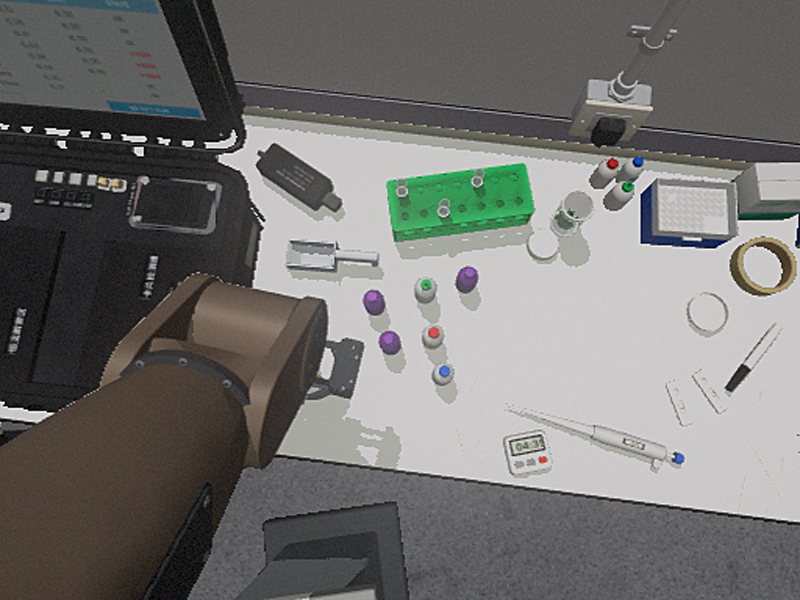

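```bash
python3 -c "
from cell import env
print(env.job_done(), env.state()['t'])"
```

```text
the job is handed in; nothing more can be done
the job is handed in; nothing more can be done
```

I tipped the grinding cylinders into the jar, stood the empty scoop back on the worktop and let go of it. I then carried the lid over the bottles and handed in at 36.2 s, still holding it above the rim.

To tip the scoop, I pressed its lip first against the instrument case and then against the jar's inner wall, so that it pivoted in the grip.

**Last checks**
- **Lid height:** the lid's top measures about 84.5 mm, so its underside is about 10.5 mm above the rim. The tool is level, and the wrist force was only roughly the lid's weight, with no sign of contact.
- **Bottles and scoop:** the reagent bottles look unmoved in the last picture. The scoop is empty and standing.
- **Charge:** I could see five cylinders in the jar. Two of them sat a layer higher, so I take the sixth to be underneath; I did not see it directly. The scoop weighed as if empty, and I saw no piece on the worktop.

**Disagreements and limits**
- **Centring:** the two cameras disagreed by about 4 mm on the jar's position along y. I used a position between them, shifted slightly after checking where the top camera saw the gripper and lid. I expect centring to within about 2 mm and the ears to within about 1° of the lugs.
- **Final view:** the arm hid most of the lid and jar, so I could not fully check the alignment by eye.
- **Scoop slip:** the scoop slid about 17 mm in the grip and tipped only to about 45°, but it emptied.
- **Contact while tipping:** its lip rode up to about rim height and pressed there with about 20 N before I backed it off.

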